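# Charge the wash-water feeder and hold its rinse lever at the third notch

### The job

Use the scoop to take at least two of the four white tablets from the bay and tip them into the feeder's hopper, then stand the scoop upright on the bench and let go of it. Only then press the feeder's spring-return lever down, past its first two notches to the third, without forcing it, and hold it there with the gripper: the program finishes while still holding the lever down. Leave the bananas, the roll of tape and the jar where they are.

Things in the scene. Friction and masses are not known exactly. Their poses are not given: they have to be found in the camera images.
- scoop: aluminium scoop standing on the bench, 90 mm long (x), 82 mm wide (y), 160 g. Origin: centre of its underside, z up. Open mouth at its -x end, roughly towards the robot at the start. Floor 2.5 mm thick from x = -45 to +45 mm, its lip thinned; side walls x = -20 to +45 mm, 3 mm thick, 30 mm high; back wall at x = +45 mm, 34 mm high. An upright flat grey plate at the back is its handle
- scoop_in (a point): point in the middle of the scoop's pan, at x = -4, y = 0, z = 12 mm in the scoop's frame
- scoop_handle (a point): point in the scoop's handle, at x = 40, y = 0, z = 85 mm in the scoop's frame. The handle is an upright plate 12 mm thick (scoop's x) and 32 mm wide (scoop's y), its top at z = 101 mm: grip it from above across its thickness
- bay: fixed steel fence, U-shaped from above, no floor but the bench. Open at its +x end, away from the robot. Origin on the bench, z up. Inside: y -46 to +46 mm, x from the end wall's face at -50 mm to the open end at +80 mm. Walls 4 mm thick, 45 mm high. The scoop fits in by the open end, mouth first, sliding on the bench to the end wall, against which the tablets ride up over its lip
- tab1: one of four equal white pressed tablets, round, strongly domed on both faces, 26 mm in diameter and 20 mm thick, 16 g, slippery (friction about 0.3), lying flat in the bay. Origin: centre of its underside, z its own axis
- tab2: one of four equal white pressed tablets, round, strongly domed on both faces, 26 mm in diameter and 20 mm thick, 16 g, slippery (friction about 0.3), lying flat in the bay. Origin: centre of its underside, z its own axis
- tab3: one of four equal white pressed tablets, round, strongly domed on both faces, 26 mm in diameter and 20 mm thick, 16 g, slippery (friction about 0.3), lying flat in the bay. Origin: centre of its underside, z its own axis
- tab4: one of four equal white pressed tablets, round, strongly domed on both faces, 26 mm in diameter and 20 mm thick, 16 g, slippery (friction about 0.3), lying flat in the bay. Origin: centre of its underside, z its own axis
- feeder: fixed feeder on a base plate 12 mm thick (x -13 to +187, y -115 to +110 mm); origin on the bench, x away from the robot, z up. Open steel hopper on its +y side; lever on its -y side between two grey cheeks (x 85 to 125 mm, top 152 mm). Beside the lever (y = -123 mm, top 150 mm) a thin plate bears three pins: the arm stands level with them in notches 1, 2 and 3
- hopper_mouth (a point): centre of the hopper's mouth, level with its rim, 125 mm above the bench, at x = 90, y = 45 mm in the feeder's frame. Inside 116 mm (feeder x) by 110 mm (feeder y), 76 mm deep, walls 4 mm. Axes are those of the feeder
- lever_hinge (a point): the lever's hinge, at x = 105, y = -90, z = 130 mm in the feeder's frame; the hinge axis is the feeder's y
- lever_bar (a point): centre of the black round cross bar at the lever's free end: 20 mm in diameter, 44 mm long along the feeder's y, 110 mm from the hinge towards the feeder's -x. At rest the arm points 0.55 rad above level (bar at x = 11, z = 187 mm in the feeder's frame). Press it down from above, following its arc
- lever (a joint): lever angle, rad: 0 at rest (raised), growing as it is pressed down. Notches click at 0.4, 0.8 and 1.2 (third: arm 0.65 rad below level, bar centre 63 mm above the bench); end stop at 1.3. A spring returns it to 0 from anywhere, notches included, when let go. Pressing takes up to 11 N at the bar, less just before each notch
- banana_hand: bystander: hand of four green bananas, about 200 x 120 x 60 mm, lying loose; leave alone. Origin: centre of its underside
- tape_roll: bystander: roll of tape lying flat, 96 mm in diameter, 45 mm high, loose; leave alone. Origin: centre of its underside
- jar: bystander: closed jar, 70 mm in diameter, 100 mm high, loose; leave alone. Origin: centre of its underside
There are look-alikes about, which are no part of the job. What is shaped like the scoop but purple, turquoise or yellow is not meant.

How it is judged:
By the outcome, as a careful person would: the job done as asked, in the order asked, and still so for the second after the job is handed in, while the arm keeps its last pose, push and grip.
It also fails if it takes over 72 s, if anything falls off the work surface, if the arm or the gripper's body presses on something with over 40 N, if the wrist force passes 120 N, or if a joint passes its speed limit or range.

### The arm

A 6-joint arm with a two-finger parallel gripper is mounted at the origin on the work surface. World frame = base frame: x ahead of the robot, y to its left, z up, the work surface at z = 0. Lengths are in m, angles in rad, forces in N, time in s.
With the tool pointing down it reaches from about 0.35 to 0.975 m from the base axis. Payload 4.9 kg.
Tool frame: the origin (TCP) lies at the centre of the arm's flange, where the gripper is bolted on; the fingertips stand 173 mm ahead of it and the grasp point (between the pads) lies 155 mm ahead of it (ctrl.finger_overhang is the distance from the TCP to the fingertips, in m); z points along the fingers, y is the direction in which the jaws open and shut (so a half turn about z gives the same grasp; the last joint's range is limited). The gripper opens to 85 mm and grips with 20 to 120 N. Pads are 22 mm wide; open, the fingers measure 114 mm over their backs; the gripper's body (76 mm by 85 mm) begins 54 mm behind the grasp point. The pads swing forward as they close: fully open they stand 13 mm farther back than shut.
Start: joints at [-0.119, 0.053, 1.613, -0, 1.476, -0.119], TCP at [0.625, 0, 0.405] pointing down, gripper open.
Joint ranges: [-3.01, 3.01], [-1.01, 2.22], [0.06, 2.58], [-1.02, 4.17], [0.09, 2.62], [-3.14, 3.14]. Speed limits (rad/s): [2.57, 2.57, 3.14, 3.14, 3.14, 3.14].

### API

Orientations are given as a rotation vector (axis times angle).
In Python, from station import ctrl, eyes, spotter gives the robot as it stands.
- The arm moves only by the shell command python3 -m crank 'ROWS' [FORCE]. ROWS is JSON, a list of rows, each a list of 7 numbers: the turn, a rotation vector about the tool's x, y, z in rad, then the shift along the tool's x, y, z in mm, then the closure, from -1 (fully open) to 1 (shut). A call has 1 to 8 rows; each row shifts and turns the pose as measured when the row begins, along the tool's axes as they then stand; what a row does not reach is not made up. A row lasts 1/12 s, in which the tool goes at most 41.7 mm and 7.16 degrees, less where a joint would pass 70% of its speed; a pose out of reach is approached as far as the arm can. A call is refused whole if a number of a shift passes 41.7 or a number of a turn 0.125, either way. A call with a gripper value outside its range is refused whole. The fingers move at their own pace and stop on an object; FORCE is the grip in N (left out, the last holds). Time passes only in rows, so rows that do not move let the fingers close. It gives the time, the measured TCP pose, the force and the opening at its end, in the units of the state.
- ctrl.get_obs(): the state, without advancing time (a new reading comes with each control period).
- eyes.get_image(name): name is "scene" or "side" or "wrist"; returns a dict with "image" (480x640x3 uint8, red, green, blue), "vertical_fov" (degrees; the focal length in pixels is half the picture's height over the tangent of half this angle, whatever the lens; pixels are square), "cx", "cy" (the principal point, pixels), "rvec" (rotation vector, rad) and "tvec" (3), from world to camera coordinates, as OpenCV has them; the wrist camera has in their place "mount" (4x4, takes a point from camera to tool coordinates, whose origin is the TCP and whose axes are the flange's). Camera axes: x right, y down, z forward; pixel columns grow to the right and rows downward; lengths in m; the calibration is good to about 2 mm. A picture is of the moment at which its call begins: read the wrist's pose just before it. There is no depth.
- ctrl.finish_job(): hands the job in, once; it reports no verdict.
Trained networks look in a picture, given as the dict that the camera call returned (one of the last four; its "shot" number tells which), for a name from the list of things; names that differ only in an ending like _2 or _b are one class to them, and where a whole thing is asked for, a point or a joint stands for the part that bears it (a point fixed in the world has none). Each returns a list of dicts, best first, with "confidence" (0 to 1); they miss things now and then, are a little off and sometimes report something else, mostly with a low value. They report only what shows in the picture. A call takes as long as a camera call. They do not tell look-alikes from the thing itself.
- spotter.look_for(query, picture): "centre" ([x, y, z] in m, in world coordinates, good to about 4 mm: the middle of the surface that is visible of it).
- spotter.outline_of(query, picture): "region" (480x640 bool, what is visible of it).
- spotter.mark_of(query, picture): "centre" ([x, y, z] in m, in world coordinates, good to about 4 mm: a listed point, or the origin of a listed thing).
The state is a dict: "t": time; "q": joint angles; "dq": joint speeds; "effort": joint torques, N m; "tool_pos": TCP position; "tool_rot": TCP orientation; "contact_force": force on the tool from outside, world axes, zero at the start; "wrist_torque": the same for the moment, N m; "opening": finger opening in m.
Only numpy, scipy, OpenCV 4.12 (cv2) and the standard library are available. Lean on these libraries where they do the work, as an engineer would, in place of code of your own. Each camera call takes 0.05 s, during which the arm holds its last target.

## Working session

There is one attempt and no reset: what is moved stays moved. The work goes in short steps, Python scripts to look and compute and a shell command to move; the robot and the scene stay as the last step left them, time stands still between calls to the robot, and variables do not carry over. Pictures are saved under pics/ and viewed, and the job is handed in when it is done.

```bash
ls; mkdir -p pics; python3 - <<'E'
from station import ctrl, eyes, spotter
import cv2
print(ctrl.get_obs())
for n in ["scene","side","wrist"]:
    p=eyes.get_image(n)
    cv2.imwrite(f"pics/a_{n}.png",p["image"][:,:,::-1])
    print(n,{k:v for k,v in p.items() if k!="image"})
    for q in ["scoop","scoop_handle","bay","tab1","feeder","hopper_mouth","lever_bar","lever_hinge","jar","tape_roll","banana_hand"]:
        try:
            print(q,[(r["confidence"],r["centre"]) for r in spotter.mark_of(q,p)])
        except Exception as e: print(q,e)
E
```

```text
pics
{'t': 0.0, 'q': array([-1.18985002e-01,  5.34185567e-02,  1.61428350e+00,  4.12773533e-05,
        1.47596736e+00, -1.18992959e-01]), 'dq': array([-0.00017683,  0.00025948, -0.00020839,  0.00140701, -0.00135006,
        0.00018802]), 'effort': array([ 2.70554956e-04, -3.93670499e+01, -3.70175600e+01, -1.62778279e-04,
        6.93513779e-03, -6.06393527e-06]), 'tool_pos': array([6.24748123e-01, 4.42924649e-05, 4.03430649e-01]), 'tool_rot': array([-2.22026432e+00, -2.22027322e+00,  1.96480184e-03]), 'contact_force': array([-0.12506844, -1.18865634, -0.38706898]), 'wrist_torque': array([-0.01523839, -0.01581969, -0.00609869]), 'opening': 0.08542309765060364}
scene {'vertical_fov': 45.41600711793425, 'cx': 318.79222723799495, 'cy': 234.30495108653633, 'rvec': array([ 1.93742368,  1.77693592, -0.57117793]), 'tvec': array([-0.05361953, -0.3239792 ,  1.7954311 ]), 'shot': 1}
scoop [(0.82, [0.3063, 0.183, -0.0034]), (0.79, [0.4656, 0.0199, -0.0007]), (0.7, [0.7745, 0.2154, 0.0027]), (0.63, [0.3276, -0.1428, -0.0013]), (0.58, [0.2578, -0.2852, -0.0005])]
scoop_handle [(0.95, [0.2717, -0.
[... 1914 characters left out ...]
078398e-03, -9.50922994e-01, -3.09425378e-01,
         7.98936109e-02],
       [ 9.99999241e-01,  1.23138655e-03,  3.17662702e-05,
        -1.83470422e-04],
       [ 3.50814973e-04, -3.09425180e-01,  9.50923727e-01,
         3.06891524e-02],
       [ 0.00000000e+00,  0.00000000e+00,  0.00000000e+00,
         1.00000000e+00]]), 'shot': 3}
scoop [(0.84, [0.4639, 0.0236, -0.0002]), (0.81, [0.3269, -0.1452, 0.005])]
scoop_handle [(0.75, [0.5019, 0.0155, 0.0817]), (0.24, [0.7783, -0.0223, 0.0017])]
bay [(0.22, [0.7778, -0.0194, 0.0003])]
tab1 []
feeder [(0.8, [0.4824, -0.2805, 0.0008])]
hopper_mouth []
lever_bar []
lever_hinge []
jar []
tape_roll []
banana_hand [(0.62, [0.7798, -0.0233, 0.0008])]
```

View pics/a_scene.png

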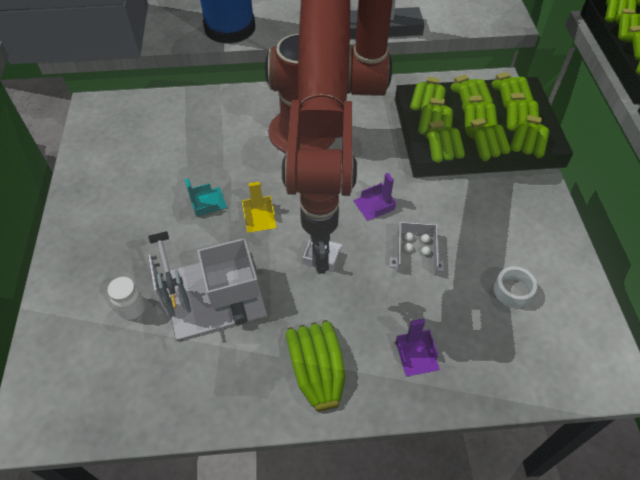

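View pics/a_side.png

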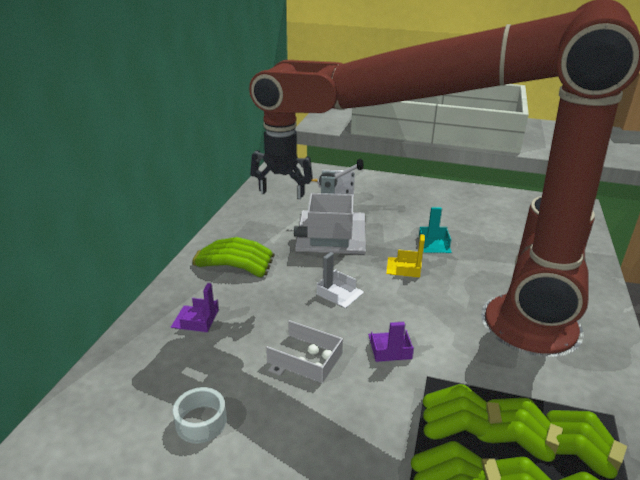

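View pics/a_wrist.png

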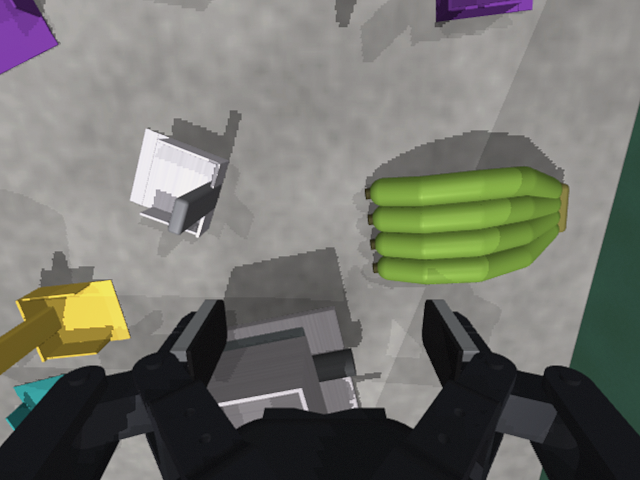

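```bash
cat > h.py <<'E'
import numpy as np, cv2
from scipy.spatial.transform import Rotation as R
def cam(p, obs=None):
    f=240/np.tan(np.radians(p["vertical_fov"])/2)
    K=np.array([[f,0,p["cx"]],[0,f,p["cy"]],[0,0,1]])
    if "mount" in p:
        T=np.eye(4);T[:3,:3]=R.from_rotvec(obs["tool_rot"]).as_matrix();T[:3,3]=obs["tool_pos"]
        C=np.linalg.inv(T@p["mount"]);return K,C[:3,:3],C[:3,3]
    return K,R.from_rotvec(p["rvec"]).as_matrix(),p["tvec"]
def proj(c,X):
    K,Rm,t=c; Y=np.atleast_2d(X)@Rm.T+t; Y=Y@K.T; return Y[:,:2]/Y[:,2:]
def unproj(c,uv,z):
    K,Rm,t=c; d=Rm.T@np.linalg.inv(K)@np.array([uv[0],uv[1],1.]); o=-Rm.T@t
    return o+d*(z-o[2])/d[2]
def W(pose,P):
    x,y,a=pose; P=np.atleast_2d(P)/1000.; c,s=np.cos(a),np.sin(a)
    return np.c_[x+c*P[:,0]-s*P[:,1], y+s*P[:,0]+c*P[:,1], P[:,2]]
BAY=[(80,-50,45),(-54,-50,45),(-54,50,45),(80,50,45),(80,46,45),(-50,46,45),(-50,-46,45),(80,-46,45)]
SCOOP=[(-45,-41,0),(45,-41,0),(45,41,0),(-45,41,0)]
def wires(kind):
    b=lambda x0,x1,y0,y1,z0,z1:[[(x,y,z0) for x,y in((x0,y0),(x1,y0),(x1,y1),(x0,y1),(x0,y0))],[(x,y,z1) for x,y in((x0,y0),(x1,y0),(x1,y1),(x0,y1),(x0,y0))]]+[[(x,y,z0),(x,y,z1)] for x in(x0,x1) for y in (y0,y1)]
    if kind=="bay": return [BAY+[BAY[0]],[(x,y,0) for x,y,z in BAY]+[(BAY[0][0],BAY[0][1],0)]]
    if kind=="scoop": return [[(-45,-41,0),(45,-41,0),(45,41,0),(-45,41,0),(-45,-41,0)]]+b(-20,45,-41,41,0,30)+b(34,46,-16,16,34,101)
    if kind=="feeder": return b(-13,187,-115,110,0,12)+b(32,148,-10,100,125,125)+b(28,152,-14,104,125,125)+b(85,125,-110,-70,12,152)+[[(11,-112,187),(11,-68,187)],[(11,-90,187),(105,-90,130)]]
def draw(img,c,kind,pose,col):
    for w in wires(kind):
        uv=proj(c,W(pose,np.array(w,float)))
        cv2.polylines(img,[np.int32(np.round(uv*16))],False,col,1,cv2.LINE_AA,4)
E
python3 - <<'E'
from station import ctrl, eyes
import cv2,pickle
o=ctrl.get_obs(); P={}
for n in ["scene","side","wrist"]: P[n]=eyes.get_image(n)
pickle.dump((o,P),open("p0.pkl","wb"))
def crop(n,x,y,w,h,s): return cv2.resize(P[n]["image"][y:y+h,x:x+w,::-1],None,fx=s,fy=s,interpolation=cv2.INTER_CUBIC)
cv2.imwrite("pics/b1.png",crop("scene",380,200,90,90,6))
cv2.imwrite("pics/b2.png",crop("side",260,310,100,80,7))
cv2.imwrite("pics/b3.png",crop("wrist",110,100,150,150,4))
cv2.imwrite("pics/b4.png",crop("side",280,150,110,110,5))
cv2.imwrite("pics/b5.png",crop("scene",100,220,180,130,4))
E
```

```text
(no output)
```

View pics/b1.png

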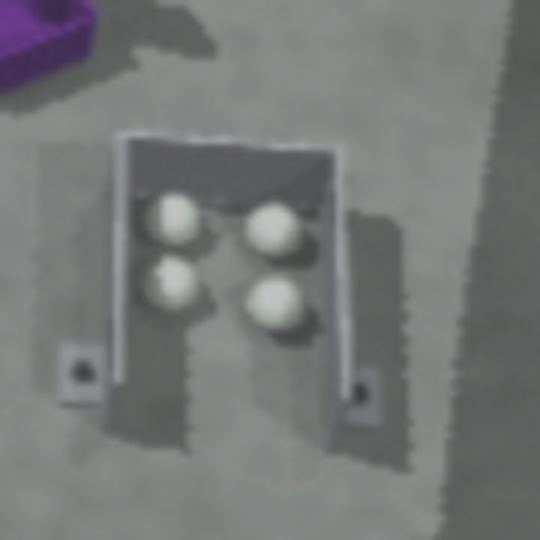

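View pics/b2.png

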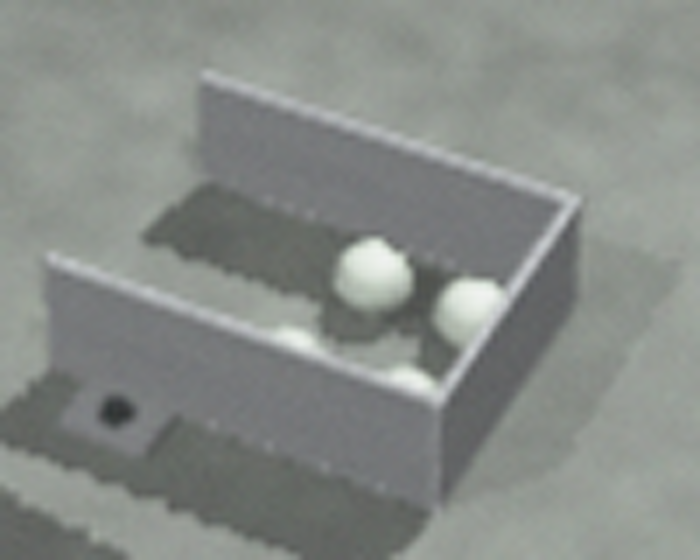

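View pics/b3.png

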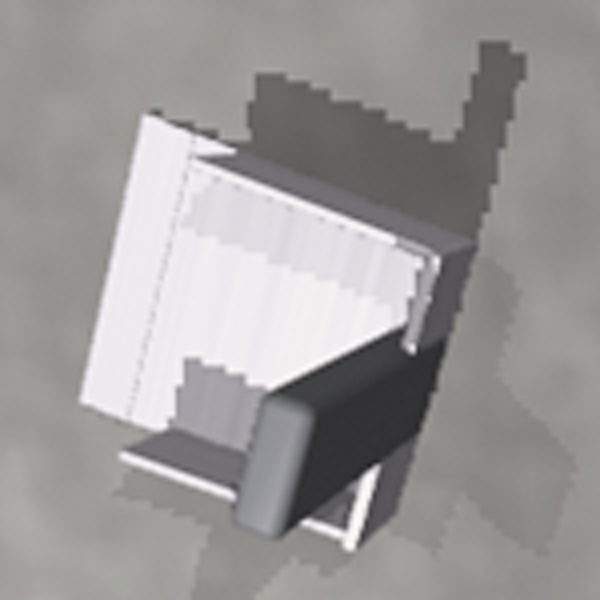

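View pics/b4.png

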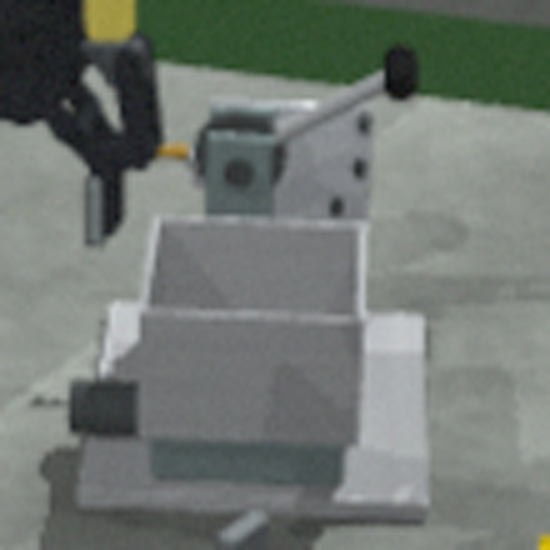

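View pics/b5.png

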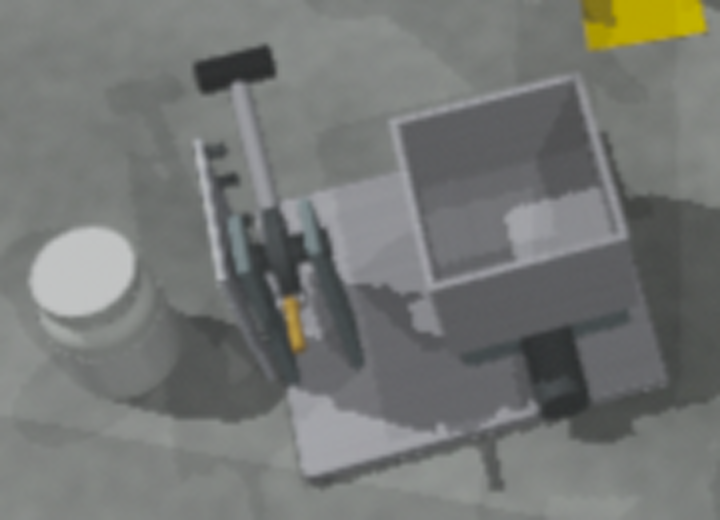

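```bash
python3 - <<'E'
import pickle,numpy as np,cv2
from scipy.optimize import least_squares
from h import *
o,P=pickle.load(open("p0.pkl","rb"))
C={n:cam(P[n],o) for n in P}
obs={"bay":[("scene",(-54,-50,45),(399.5,222.2)),("scene",(-54,50,45),(437.2,224.7)),("scene",(80,-50,45),(399.8,263.8)),("scene",(80,50,45),(438,266.2)),
 ("side",(80,-50,45),(289,320.3)),("side",(-54,-50,45),(342.6,338.1)),("side",(-54,50,45),(322.6,366.9)),("side",(80,50,45),(266.7,346.4))],
"scoop":[("wrist",(-45,41,2),(146.75,128.75)),("wrist",(-45,-41,2),(130,200.5)),("wrist",(40,0,101),(178,217))],
"feeder":[("scene",(28,-14,125),(197.5,250.5)),("scene",(28,104,125),(244.25,238.75)),("scene",(152,104,125),(257,279.25)),("scene",(152,-14,125),(208,292.5)),("scene",(187,-115,12),(177,339.5)),("scene",(187,110,12),(267,316.25)),
 ("side",(28,104,125),(352.0,213.5)),("side",(152,104,125),(308,213)),("side",(152,-14,125),(311.5,194)),("side",(28,-14,125),(352.5,195))]}
x0={"bay":(.469,.27,0),"scoop":(.465,.021,-.3),"feeder":(.48,-.278,.21)}
poses={}
for k in obs:
    def f(p): return np.concatenate([(proj(C[c],W(p,[X]))[0]-uv) for c,X,uv in obs[k]])
    r=least_squares(f,x0[k],loss="soft_l1"); poses[k]=r.x
    print(k,r.x.round(4),f(r.x).round(1).tolist())
pickle.dump(poses,open("poses.pkl","wb"))
for n in P:
    im=np.ascontiguousarray(P[n]["image"][:,:,::-1])
    for k in poses: draw(im,C[n],k,poses[k],(0,0,255))
    x,y,w,h=dict(scene=(150,190,300,170),side=(250,150,130,240),wrist=(100,90,220,250))[n]
    s=dict(scene=2.6,side=2.5,wrist=2.4)[n]
    cv2.imwrite(f"pics/c_{n}.png",cv2.resize(im[y:y+h,x:x+w],None,fx=s,fy=s,interpolation=cv2.INTER_CUBIC))
E
```

```text
bay [ 0.4694  0.2732 -0.1791] [-0.8, -1.5, -0.8, -1.2, -1.7, -1.0, -0.3, -0.4, -1.0, -0.2, -0.4, 0.2, -0.7, 1.1, -1.7, 0.9]
scoop [ 0.4665  0.0217 -0.3743] [-0.3, -0.3, 0.4, -0.1, -0.1, 0.3]
feeder [ 0.4798 -0.2775  0.2279] [-0.5, -0.6, 0.3, -1.3, 0.2, -0.4, -0.7, -0.0, -0.8, 0.1, 0.2, -2.7, -0.3, 1.1, -1.7, -0.0, -2.3, -0.5, -0.7, 0.0]
```

View overlays.

View pics/c_scene.png

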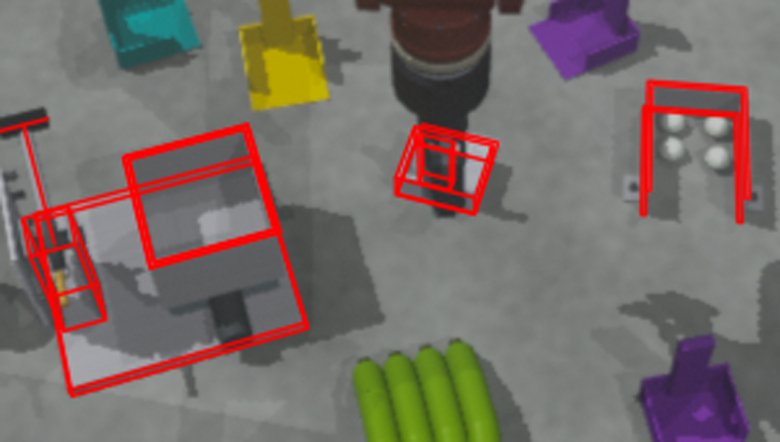

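View pics/c_wrist.png

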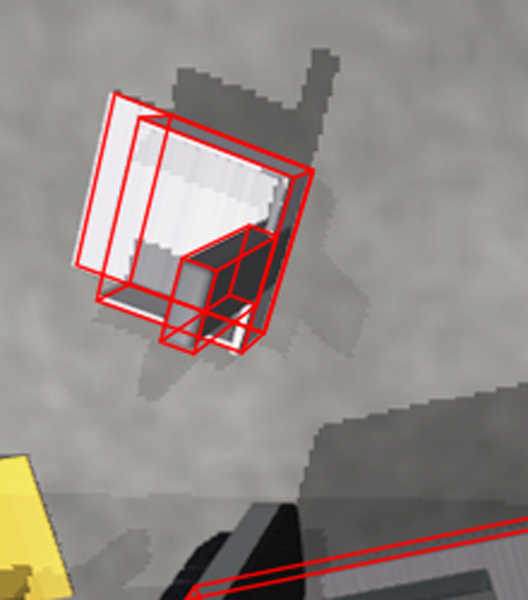

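View pics/c_side.png

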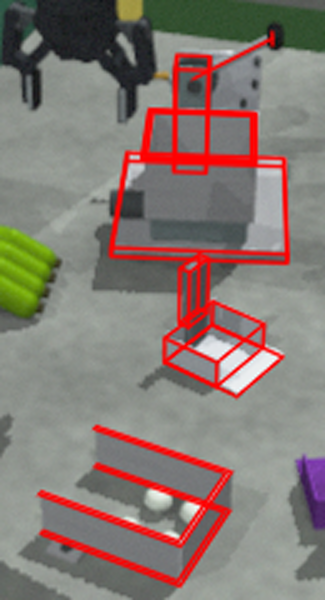

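```bash
cat > d.py <<'E'
# delta from present pose to a target: d.py x y z yaw(of tool y in world, tool down) [pitch about tool x after]
import sys
from h import *
from station import ctrl
def tgt(yaw,pitch=0.):
    # tool z down, tool y at world yaw, tool x = (-sin.. ) right-handed: x = y cross z
    y=np.array([np.cos(yaw),np.sin(yaw),0]); z=np.array([0,0,-1.]); x=np.cross(y,z)
    return R.from_matrix(np.c_[x,y,z])*R.from_rotvec([pitch,0,0])
def show(p,yaw,pitch=0.):
    o=ctrl.get_obs(); Rc=R.from_rotvec(o["tool_rot"]); Rt=tgt(yaw,pitch)
    print("t",round(o["t"],2),"pos",o["tool_pos"].round(4),"F",o["contact_force"].round(1),"open",round(o["opening"],4))
    d=np.array(p)-o["tool_pos"]
    print("turn",(Rc.inv()*Rt).as_rotvec().round(4),"shift_now_mm",(Rc.inv().apply(d)*1000).round(1),"shift_after_mm",(Rt.inv().apply(d)*1000).round(1))
if __name__=="__main__":
    a=[float(v) for v in sys.argv[1:]]; show(a[:3],*a[3:])
E
python3 -m crank '[[0,0,0.125,0,0,20,-1],[0,0,0.125,0,0,20,-1],[0,0,0.125,0,0,20,-1],[0,0,0,-12.5,-38,10,-1],[0,0,0,-12.5,-38,10,-1],[0,0,0,-12.5,-38,0,-1],[0,0,0,0,0,0,-1]]' 60; python3 d.py .5037 .0071 .242 -.3743
python3 - <<'E'
from station import ctrl, eyes
import cv2,pickle
o=ctrl.get_obs();p=eyes.get_image("wrist");pickle.dump((o,p),open("p1.pkl","wb"));cv2.imwrite("pics/d1.png",p["image"][:,:,::-1])
E
```

```text
t: 2.53
tool_pos: [0.502, 0.008, 0.3129]
tool_rot: [-2.6, -1.749, 0.014]
contact_force: [0.3, -0.2, -1.0]
opening: 0.0854
t 2.53 pos [0.502  0.008  0.3129] F [ 0.3 -0.2 -1. ] open 0.0854
turn [-0.0119  0.003  -0.0118] shift_now_mm [ 0.1  2.8 70.8] shift_after_mm [-0.2  1.9 70.9]
```

View pics/d1.png

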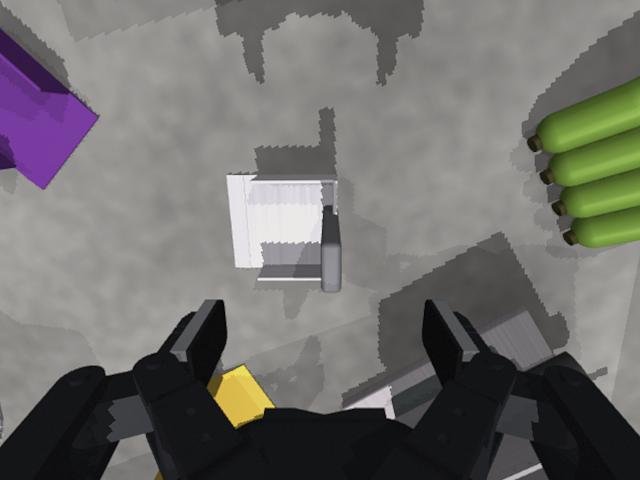

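```bash
cat > fit.py <<'E'
from h import *
from scipy.optimize import least_squares
def fit(c,obs,x0):
    def f(p): return np.concatenate([(proj(c,W(p,[X]))[0]-uv) for X,uv in obs])
    r=least_squares(f,x0,loss="soft_l1"); print(r.x.round(4),f(r.x).round(1).tolist()); return r.x
def save(p,c,kinds,box,s,name):
    im=np.ascontiguousarray(p["image"][:,:,::-1]); x,y,w,h=box
    im0=im.copy()
    for k,pose in kinds: draw(im,c,k,pose,(0,0,255))
    z=lambda i:cv2.resize(i[y:y+h,x:x+w],None,fx=s,fy=s,interpolation=cv2.INTER_CUBIC)
    cv2.imwrite(name,np.hstack([z(im0),z(im)]))
E
python3 - <<'E'
import pickle
from fit import *
o,p=pickle.load(open("p1.pkl","rb")); c=cam(p,o)
x=fit(c,[((-45,41,2),(227.5,174)),((-45,-41,2),(235.5,267))],(.4665,.0217,-.3743))
x2=fit(c,[((-45,41,2),(227.5,174)),((-45,-41,2),(235.5,267)),((40,0,101),(331.5,264))],(.4665,.0217,-.3743))
save(p,c,[("scoop",x2)],(210,150,150,160),2.6,"pics/d2.png")
E
```

```text
[ 0.4662  0.0217 -0.3862] [-0.0, 0.3, 0.0, -0.4]
[ 0.4668  0.0237 -0.3508] [-2.1, -0.2, 1.3, -0.9, 0.1, 0.7]
```

View pics/d2.png

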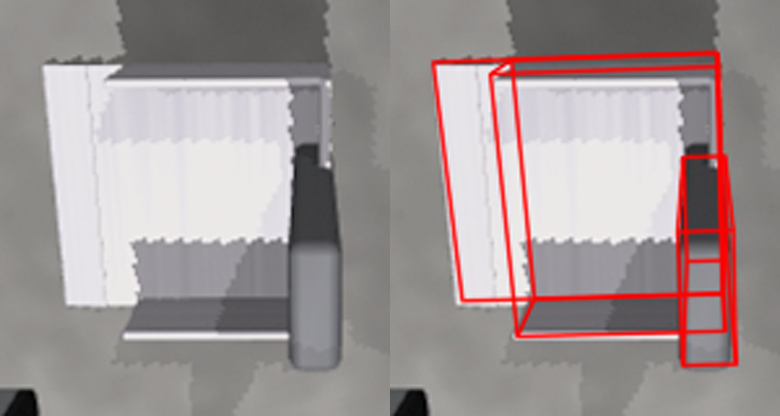

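```bash
python3 -m crank '[[-0.012,0.003,-0.01,0,1.5,35,-1],[0,0,0,0,0,34,-1],[0,0,0,0,0,2,-1],[0,0,0,0,0,0,1],[0,0,0,0,0,0,1],[0,0,0,0,0,0,1],[0,0,0,0,0,0,1],[0,0,0,0,0,0,1]]' 90; python3 d.py .5037 .0076 .242 -.375
```

```text
t: 3.25
tool_pos: [0.5137, 0.006, 0.2542]
tool_rot: [2.582, 1.756, 0.033]
contact_force: [-0.2, -0.6, 0.8]
opening: 0.0258
t 3.25 pos [0.5137 0.006  0.2542] F [-0.2 -0.6  0.8] open 0.0258
turn [ 0.0274 -0.0068 -0.001 ] shift_now_mm [ -2.3 -10.3  11.9] shift_after_mm [-2.2 -9.9 12.2]
```

```bash
python3 -m crank '[[0.027,-0.007,0,-2,-10,6,-1],[0,0,0,0,0,6,-1],[0,0,0,0,0,0,0.3]]'; python3 d.py .5037 .0076 .242 -.375
```

```text
t: 3.5
tool_pos: [0.5045, 0.0078, 0.2444]
tool_rot: [2.595, 1.766, 0.004]
contact_force: [-0.3, 0.7, -0.6]
opening: 0.0398
t 3.5 pos [0.5045 0.0078 0.2444] F [-0.3  0.7 -0.6] open 0.0398
turn [ 0.0039 -0.0007 -0.001 ] shift_now_mm [-0.4 -0.7  2.4] shift_after_mm [-0.4 -0.7  2.4]
```

```bash
python3 -m crank '[[0.003,0,0,0,-0.7,2.4,0.3],[0,0,0,0,0,0,1],[0,0,0,0,0,0,1],[0,0,0,0,0,0,1],[0,0,0,0,0,0,1]]' 90; python3 d.py .5037 .0076 .242 -.375
```

```text
t: 3.92
tool_pos: [0.5034, 0.0082, 0.2416]
tool_rot: [-2.597, -1.767, -0.0]
contact_force: [-0.5, 0.4, 0.6]
opening: 0.0106
t 3.92 pos [0.5034 0.0082 0.2416] F [-0.5  0.4  0.6] open 0.0106
turn [-0.0005 -0.0006 -0.0009] shift_now_mm [-0.4  0.5 -0.4] shift_after_mm [-0.4  0.5 -0.4]
```

```bash
python3 -m crank '[[0,0,0,0,0,-30,1],[0,0,-0.1,0,0,-40,1],[0,0,-0.096,35,12,0,1],[0,0,0,37,15,0,1],[0,0,0,37,15,0,1],[0,0,0,37,15,0,1],[0,0,0,37,15,0,1],[0,0,0,37,15,0,1]]' 90; python3 d.py .6465 .2412 .31 -.179
```

```text
t: 4.58
tool_pos: [0.6316, 0.2098, 0.3117]
tool_rot: [-2.413, -2.01, 0.005]
contact_force: [0.5, -0.6, -2.1]
opening: 0.0108
t 4.58 pos [0.6316 0.2098 0.3117] F [ 0.5 -0.6 -2.1] open 0.0108
turn [-0.0031  0.0019 -0.0025] shift_now_mm [33.6  9.   1.6] shift_after_mm [33.6  9.1  1.7]
```

```bash
python3 -m crank '[[0,0,0,20,9,0,1],[0,0,0,0,0,0,1],[0,0,0,0,0,0,1]]' 90; python3 d.py .6465 .2412 .31 -.179
python3 - <<'E'
from station import ctrl, eyes
import cv2,pickle
o=ctrl.get_obs();p=eyes.get_image("wrist");q=eyes.get_image("scene");s=eyes.get_image("side");pickle.dump((o,p,q,s),open("p2.pkl","wb"));cv2.imwrite("pics/e1.png",p["image"][:,:,::-1])
cv2.imwrite("pics/e2.png",q["image"][:,:,::-1])
E
```

```text
t: 4.83
tool_pos: [0.6464, 0.2357, 0.3087]
tool_rot: [-2.404, -2.018, 0.005]
contact_force: [-0.3, 0.5, -0.8]
opening: 0.0112
t 4.83 pos [0.6464 0.2357 0.3087] F [-0.3  0.5 -0.8] open 0.0112
turn [-0.0043  0.0005  0.0047] shift_now_mm [ 5.5 -0.8 -1.3] shift_after_mm [ 5.5 -0.9 -1.3]
```

View pics/e1.png

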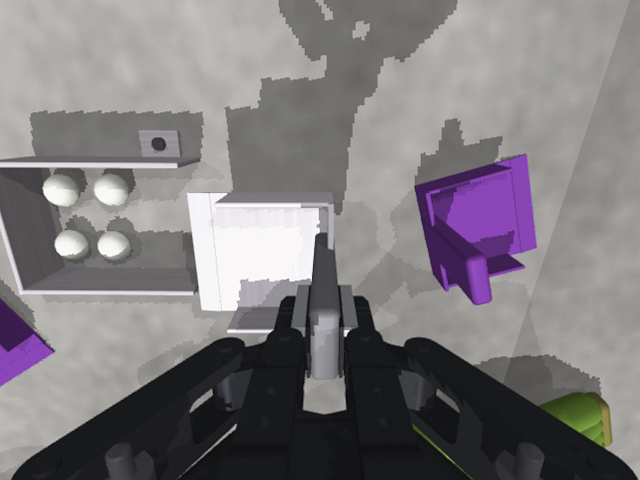

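View pics/e2.png

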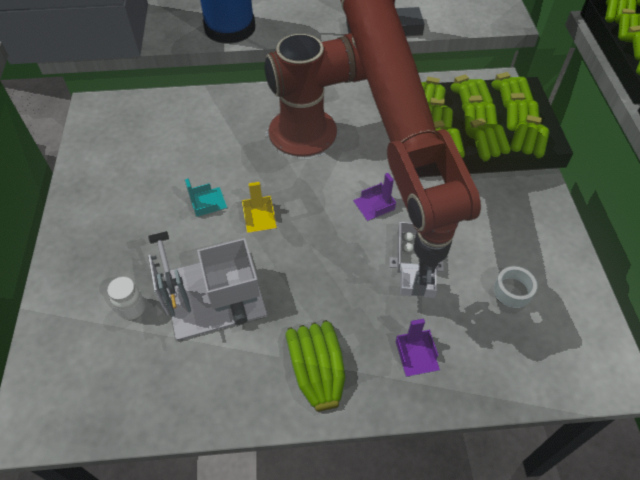

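```bash
python3 - <<'E'
import pickle
from fit import *
o,p,q,s=pickle.load(open("p2.pkl","rb")); c=cam(p,o)
b=pickle.load(open("poses.pkl","rb"))["bay"]
save(p,c,[("bay",b)],(0,140,215,170),3.6,"pics/e3.png")
im=cv2.imread("pics/e3.png"); cv2.imwrite("pics/e3.png",im[:,:774]); cv2.imwrite("pics/e3b.png",im[:,774:])
E
```

```text
(no output)
```

View pics/e3.png

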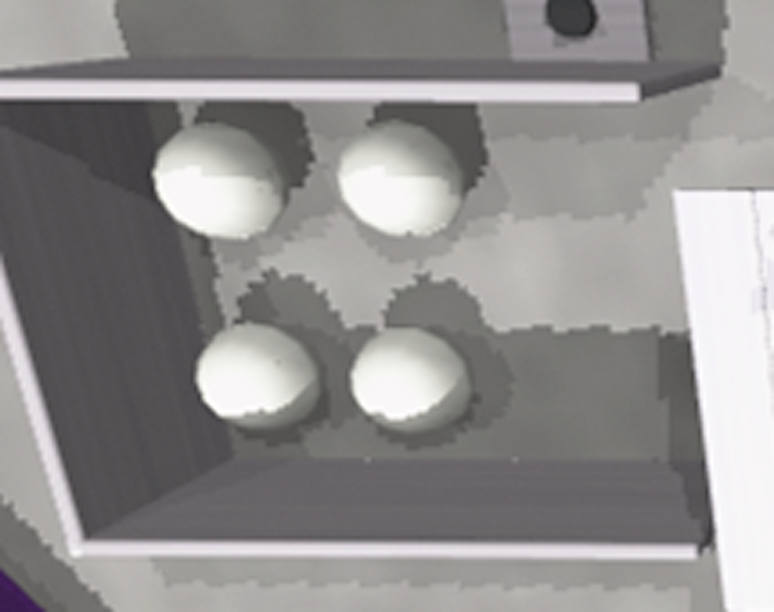

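View pics/e3b.png

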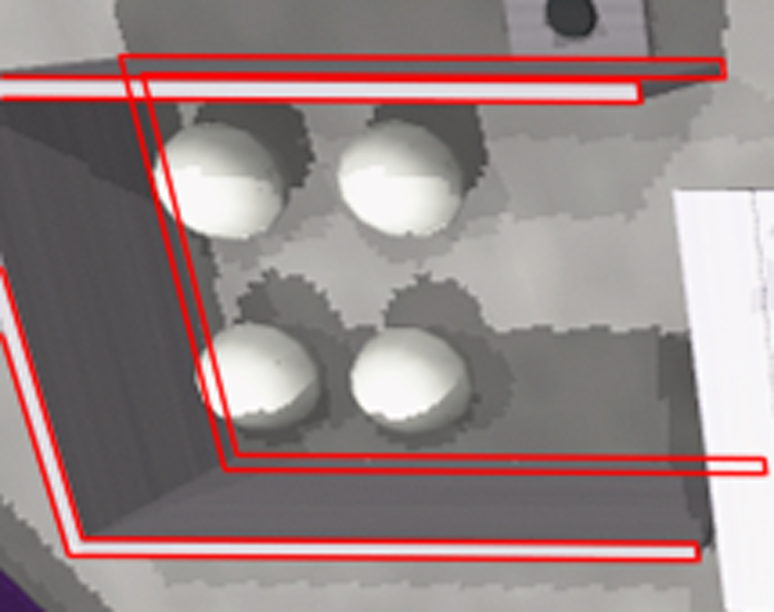

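```bash
python3 - <<'E'
import pickle
from fit import *
o,p,q,s=pickle.load(open("p2.pkl","rb")); c=cam(p,o)
b=pickle.load(open("poses.pkl","rb"))["bay"]
im=p["image"][150:350,170:370,::-1]; cv2.imwrite("pics/e4.png",cv2.resize(im,None,fx=3,fy=3,interpolation=cv2.INTER_CUBIC))
Rt=R.from_rotvec(o["tool_rot"])
print(Rt.as_matrix().round(3))
for uv in [(188,193),(202.5,311)]:
    X=unproj(c,uv,.0671+.001); d=X-[b[0],b[1],0]; a=b[2]
    print(uv,X.round(4),"bay",(1000*np.array([np.cos(a)*d[0]+np.sin(a)*d[1],-np.sin(a)*d[0]+np.cos(a)*d[1]])).round(1),"tool",(1000*Rt.inv().apply(X-o["tool_pos"])).round(1))
d=o["tool_pos"]-[b[0],b[1],0];print("tcp bay",(1000*np.array([np.cos(a)*d[0]+np.sin(a)*d[1],-np.sin(a)*d[0]+np.cos(a)*d[1]])).round(1), np.arctan2(Rt.as_matrix()[1,1],Rt.as_matrix()[0,1]))
E
```

```text
[[ 0.173  0.985 -0.004]
 [ 0.985 -0.173  0.   ]
 [-0.    -0.004 -1.   ]]
(188, 193) [0.5683 0.2893 0.0681] bay [94.5 33.4] tool [ 39.4 -85.2 241. ]
(202.5, 311) [0.5537 0.2072 0.0681] bay [ 94.8 -49.9] tool [-44.  -85.3 241. ]
tcp bay [180.9  -5.4] -0.174341525198039
```

View pics/e4.png

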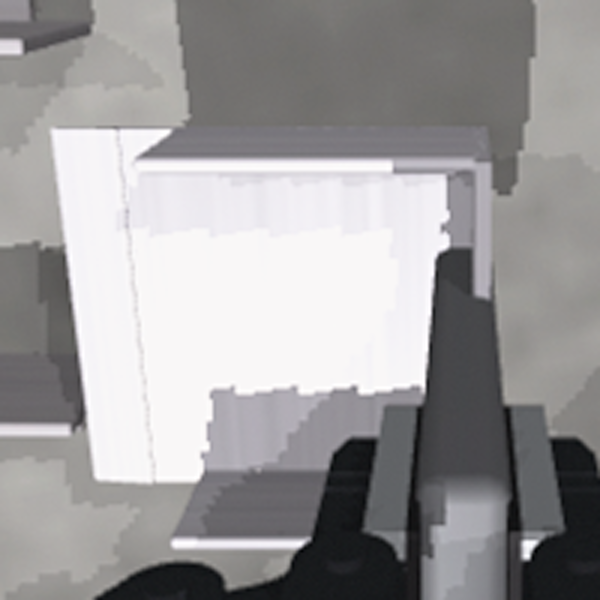

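```bash
python3 -m crank '[[-0.004,0,0.0047,7.7,1,15,1],[0,0,0,0,0,25,1],[0,0,0,0,0,20,1],[0,0,0,0,0,3,1],[0,0,0,0,0,0,1]]' 90; python3 d.py .6471 .2433 .2416 -.179
```

```text
t: 5.4
tool_pos: [0.6471, 0.235, 0.2474]
tool_rot: [2.419, 2.0, 0.003]
contact_force: [0.7, -0.3, -1.4]
opening: 0.0108
t 5.4 pos [0.6471 0.235  0.2474] F [ 0.7 -0.3 -1.4] open 0.0108
turn [ 0.0033  0.0006 -0.0099] shift_now_mm [ 8.2 -1.6  5.8] shift_after_mm [ 8.2 -1.5  5.8]
```

```bash
python3 -m crank '[[0.003,0,-0.0099,8,-1.5,0,1],[0,0,0,0,0,0,1],[0,0,0,0,0,0,1]]' 90; python3 d.py .6471 .2433 .2416 -.179
```

```text
t: 5.65
tool_pos: [0.6472, 0.242, 0.2499]
tool_rot: [2.412, 2.011, 0.001]
contact_force: [0.7, 0.6, -1.3]
opening: 0.0108
t 5.65 pos [0.6472 0.242  0.2499] F [ 0.7  0.6 -1.3] open 0.0108
turn [ 0.0015  0.     -0.0016] shift_now_mm [ 1.3 -0.3  8.3] shift_after_mm [ 1.3 -0.3  8.3]
```

```bash
python3 -m crank '[[0.0015,0,-0.0016,1.5,0,5,1],[0,0,0,0,0,4,1],[0,0,0,0,0,1,1],[0,0,0,0,0,1,1]]' 90; python3 d.py .6471 .2433 .2416 -.179
```

```text
t: 5.98
tool_pos: [0.6488, 0.2442, 0.2426]
tool_rot: [2.408, 2.013, 0.01]
contact_force: [-0.7, 0.1, -1.4]
opening: 0.0108
t 5.98 pos [0.6488 0.2442 0.2426] F [-0.7  0.1 -1.4] open 0.0108
turn [ 0.0064 -0.003   0.0007] shift_now_mm [-1.2 -1.5  1. ] shift_after_mm [-1.2 -1.5  1. ]
```

```bash
python3 -m crank '[[0.006,-0.003,0,-1.2,-8,1.5,1],[0,0,0,0,-12,0.5,1],[0,0,0,0,-12,0.5,1],[0,0,0,0,-8,0.5,1],[0,0,0,0,0,0.5,1]]' 90; cat > bay.py <<'E'
import pickle
from h import *
from station import ctrl
b=pickle.load(open("poses.pkl","rb"))["bay"]
o=ctrl.get_obs();M=R.from_rotvec(o["tool_rot"]).as_matrix();a=b[2]
d=o["tool_pos"]-[b[0],b[1],0]
print("t",round(o["t"],2),"lip bay x,y",(1000*np.array([np.cos(a)*d[0]+np.sin(a)*d[1]-.0852,-np.sin(a)*d[0]+np.cos(a)*d[1]-.0023])).round(1),"z",o["tool_pos"][2].round(4),"yaw err",(np.arctan2(M[1,1],M[0,1])-a).round(4),"tilt",M[2,:2].round(4),"F",o["contact_force"].round(1),"T",o["wrist_torque"].round(2))
E
python3 bay.py
```

```text
t: 6.4
tool_pos: [0.6087, 0.2503, 0.2418]
tool_rot: [2.408, 2.012, 0.009]
contact_force: [-0.9, -1.0, 0.7]
opening: 0.0109
t 6.4 lip bay x,y [56.  0.] z 0.2418 yaw err 0.0002 tilt [0.0017 0.0067] F [-0.9 -1.   0.7] T [ 0.01  0.25 -0.04]
```

```bash
python3 -m crank '[[0,0,0,0,-10,1,1],[0,0,0,0,-12,0.7,1],[0,0,0,0,-12,0.5,1],[0,0,0,0,-12,0.5,1],[0,0,0,0,-12,0.5,1],[0,0,0,0,-12,0.5,1],[0,0,0,0,0,0.5,1]]' 90; python3 bay.py
python3 - <<'E'
from station import ctrl, eyes
import cv2
p=eyes.get_image("wrist");cv2.imwrite("pics/f1.png",p["image"][:,:,::-1])
E
```

```text
t: 6.98
tool_pos: [0.5371, 0.2641, 0.2427]
tool_rot: [2.402, 2.007, 0.028]
contact_force: [-0.7, 0.2, 1.5]
opening: 0.0108
t 6.98 lip bay x,y [-16.9   0.8] z 0.2427 yaw err 0.0004 tilt [0.0064 0.0199] F [-0.7  0.2  1.5] T [-0.1   0.67 -0.04]
```

View pics/f1.png

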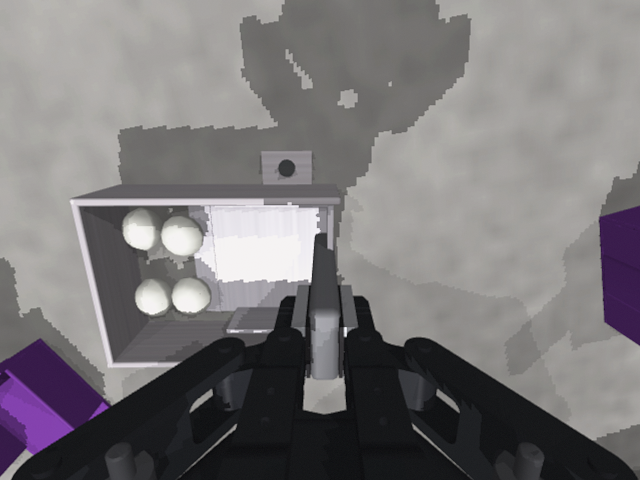

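```bash
python3 -m crank '[[0.018,-0.004,0,0,-9,1,1],[0.003,0,0,0,-10,0.5,1],[0.003,0,0,0,-9,0.5,1],[0.003,0,0,-0.5,-6,0.5,1],[0,0,0,0,-4,0.5,1]]' 90; python3 bay.py
python3 - <<'E'
from station import ctrl, eyes
import cv2
p=eyes.get_image("wrist");cv2.imwrite("pics/f2.png",p["image"][:,:,::-1])
E
```

```text
t: 7.45
tool_pos: [0.5017, 0.2702, 0.2429]
tool_rot: [2.407, 2.012, 0.015]
contact_force: [13.2, -5.3, 3.3]
opening: 0.0111
t 7.45 lip bay x,y [-52.8   0.5] z 0.2429 yaw err 0.0009 tilt [0.0048 0.0091] F [13.2 -5.3  3.3] T [-1.14 -2.72  0.06]
```

View pics/f2.png

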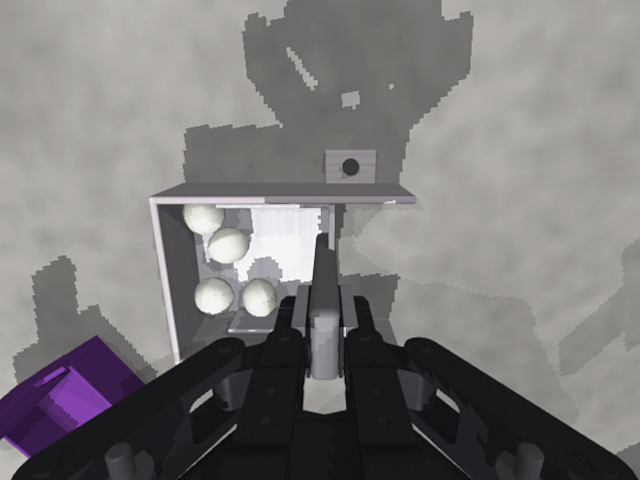

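```bash
python3 -m crank '[[0.07,0,0,0,16,-0.5,1],[0.08,0,0,0,19,-1,1],[0.08,0,0,0,19,-1,1],[0.08,0,0,0,19,-1,1],[0.08,0,0,0,19,-1,1],[0,0,0,0,0,0,1]]' 90; python3 bay.py
python3 - <<'E'
from station import ctrl, eyes
import cv2,pickle
o=ctrl.get_obs();p=eyes.get_image("wrist");cv2.imwrite("pics/f3.png",p["image"][:,:,::-1])
p=eyes.get_image("side");cv2.imwrite("pics/f4.png",cv2.resize(p["image"][200:420,180:430,::-1],None,fx=3,fy=3,interpolation=cv2.INTER_CUBIC)[:600,:750])
E
```

```text
t: 8.0
tool_pos: [0.591, 0.2526, 0.2289]
tool_rot: [-2.158, -1.808, 0.358]
contact_force: [-0.7, -0.5, -1.9]
opening: 0.0106
t 8.0 lip bay x,y [38.1 -0.9] z 0.2289 yaw err 0.0034 tilt [ 0.0029 -0.3841] F [-0.7 -0.5 -1.9] T [-0.04 -0.33  0.04]
```

View pics/f3.png

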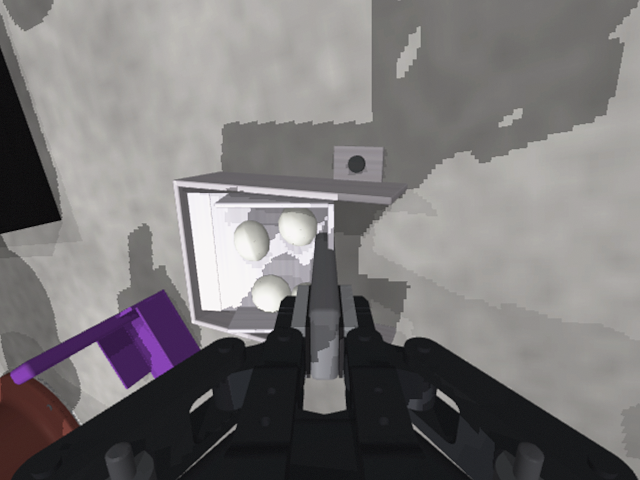

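View pics/f4.png

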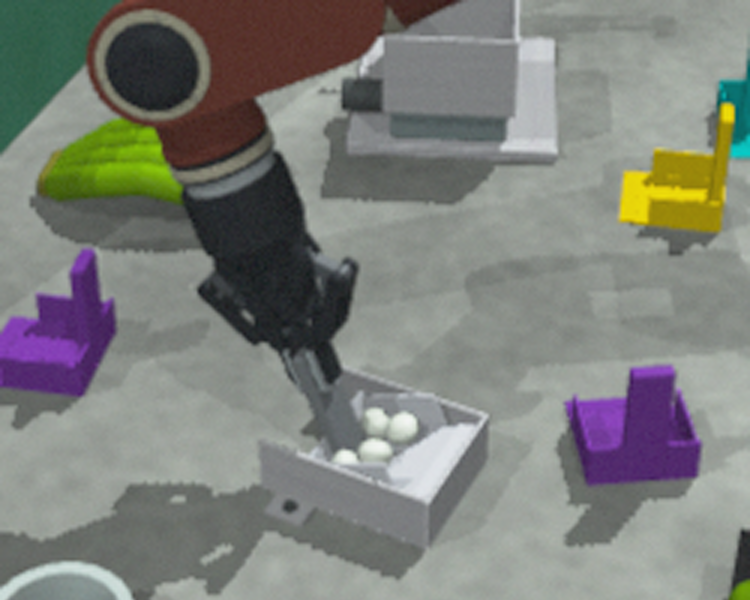

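```bash
python3 -m crank '[[0,0,0,0,-6,-14,1],[0,0,0,0,-9.6,-23,1],[0,0,0,0,-11.5,-28,1],[0,0,0,0,-11.5,-28,1],[0,0,0,0,-11.5,-28,1],[0,0,0,0,-11.5,-28,1],[0,0,0,0,-9.6,-23,1],[0,0,0,0,-5,-12,1]]' 90
cat > pour.py <<'E'
import sys,pickle
from h import *
from d import tgt
from station import ctrl
f=pickle.load(open("poses.pkl","rb"))["feeder"]
r=np.array([-2.3,-85.2,241.6])/1000
fx,fy,z,pitch=[float(v) for v in sys.argv[1:5]]
Rt=tgt(f[2],pitch); lip=W(f,[(fx,fy,z)])[0]; T=lip-Rt.apply(r)
o=ctrl.get_obs(); Rc=R.from_rotvec(o["tool_rot"]); d=T-o["tool_pos"]
lc=o["tool_pos"]+Rc.apply(r); dd=lc-[f[0],f[1],0]; c,s=np.cos(f[2]),np.sin(f[2])
print("t",round(o["t"],2),"tcp",o["tool_pos"].round(4),"q",o["q"].round(2),"F",o["contact_force"].round(1))
print("lip now feeder mm",(1000*np.array([c*dd[0]+s*dd[1],-s*dd[0]+c*dd[1],dd[2]])).round(1),"pitch",np.arcsin(-Rc.as_matrix()[2,1]).round(3))
print("target tcp",T.round(4),"turn",(Rc.inv()*Rt).as_rotvec().round(4),"shift_now",(Rc.inv().apply(d)*1000).round(1),"after",(Rt.inv().apply(d)*1000).round(1))
E
python3 pour.py 115 45 240 .39
```

```text
t: 8.77
tool_pos: [0.5743, 0.2564, 0.4308]
tool_rot: [-2.153, -1.815, 0.374]
contact_force: [0.3, 0.1, -1.2]
opening: 0.0113
t 8.77 tcp [0.5743 0.2564 0.4308] q [0.27 0.13 1.5  0.17 1.87 0.47] F [ 0.3  0.1 -1.2]
lip now feeder mm [ 52.3 562.2 241.3] pitch 0.399
target tcp [ 0.7474 -0.1669  0.4311] turn [-0.0101 -0.1472 -0.3684] shift_now [-388.2  223.6  -92.1] after [-451.5   67.4  -28. ]
```

```bash
python3 -m crank '[[0,-0.018,-0.046,-12,7,-3,1],[-0.002,-0.034,-0.086,-22,12,-5,1],[-0.003,-0.037,-0.092,-28,14,-6,1],[-0.003,-0.037,-0.092,-30,13,-5,1],[-0.002,-0.018,-0.046,-32,9,-4,1],[0,0,0,-33,5,-2,1],[0,0,0,-33,5,-2,1],[0,0,0,-33,5,-2,1]]' 90; python3 pour.py 115 45 240 .39
```

```text
t: 9.43
tool_pos: [0.6685, 0.0455, 0.4372]
tool_rot: [-1.748, -2.28, 0.433]
contact_force: [1.1, -0.7, -3.0]
opening: 0.0112
t 9.43 tcp [0.6685 0.0455 0.4372] q [-0.03  0.23  1.37 -0.11  1.9  -0.31] F [ 1.1 -0.7 -3. ]
lip now feeder mm [ 88.1 265.5 244.5] pitch 0.38
target tcp [ 0.7474 -0.1669  0.4311] turn [0.0094 0.006  0.0337] shift_now [-225.6   21.4   -3.7] after [-224.8   29.    -5.3]
```

```bash
python3 -m crank '[[0.01,0.006,0.02,-33,4,0,1],[0,0,0.01,-33,5,-1,1],[0,0,0,-33,5,-1,1],[0,0,0,-33,5,-1,1],[0,0,0,-30,4,0,1],[0,0,0,-22,2,0,1],[0,0,0,-12,0,0,1],[0,0,0,-4,0,0,1]]' 90; python3 pour.py 115 45 200 .2
python3 - <<'E'
from station import ctrl, eyes
import cv2,pickle
p=eyes.get_image("wrist");cv2.imwrite("pics/g1.png",p["image"][:,:,::-1])
E
```

```text
t: 10.1
tool_pos: [0.7359, -0.1505, 0.4227]
tool_rot: [-1.771, -2.239, 0.444]
contact_force: [-0.1, 0.0, -2.9]
opening: 0.0109
t 10.1 tcp [ 0.7359 -0.1505  0.4227] q [-0.27  0.43  1.16 -0.19  1.9  -0.54] F [-0.1  0.  -2.9]
lip now feeder mm [106.   64.7 233. ] pitch 0.398
target tcp [ 0.7092 -0.1758  0.4199] turn [-0.198  -0.0069  0.005 ] shift_now [-18.6 -28.2  14.7] after [-18.6 -30.5   9. ]
```

View pics/g1.png

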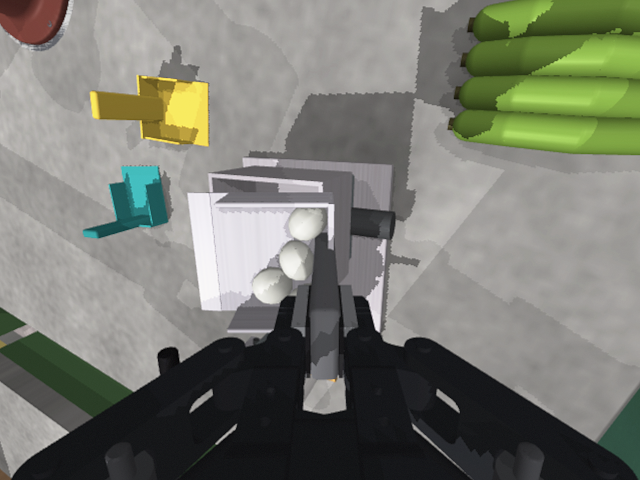

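```bash
python3 -m crank '[[-0.06,0,0,-8,-8,5,1],[-0.08,-0.003,0,-8,-12,10,1],[-0.05,0,0,-6,-8,10,1],[0,0,0,0,0,0,1]]' 90; python3 pour.py 112 45 165 0.0;python3 pour.py 112 45 150 -0.3
```

```text
t: 10.48
tool_pos: [0.7058, -0.1732, 0.4065]
tool_rot: [-1.854, -2.359, 0.229]
contact_force: [-1.4, 0.7, -3.3]
opening: 0.0111
t 10.48 tcp [ 0.7058 -0.1732  0.4065] q [-0.33  0.33  1.3  -0.1   1.69 -0.57] F [-1.4  0.7 -3.3]
lip now feeder mm [111.9  49.2 186.8] pitch 0.202
target tcp [ 0.6612 -0.1869  0.4066] turn [-0.2017 -0.0088  0.0107] shift_now [ -2.9 -45.7   9.2] after [ -3.3 -46.6  -0.1]
t 10.48 tcp [ 0.7058 -0.1732  0.4065] q [-0.33  0.33  1.3  -0.1   1.69 -0.57] F [-1.4  0.7 -3.3]
lip now feeder mm [111.9  49.2 186.8] pitch 0.202
target tcp [ 0.588  -0.2039  0.406 ] turn [-0.5017 -0.0104  0.0094] shift_now [  -2.1 -119.2   24.8] after [  -3.3 -116.5  -35.5]
```

```bash
python3 -m crank '[[-0.08,-0.004,0.004,-1,-18,5,1],[-0.1,-0.003,0.003,-1,-23,4,1],[-0.1,0,0,0,-24,1,1],[-0.1,0,0,0,-24,-2,1],[-0.1,0,0,0,-24,-4,1],[-0.1,0,0,0,-24,-5,1]]' 90; python3 pour.py 105 45 130 -0.9
```

```text
t: 10.98
tool_pos: [0.5696, -0.1954, 0.4003]
tool_rot: [1.766, 2.266, 0.458]
contact_force: [0.2, -0.3, -2.9]
opening: 0.0108
t 10.98 tcp [ 0.5696 -0.1954  0.4003] q [-0.5  -0.07  1.76  0.29  1.18 -0.82] F [ 0.2 -0.3 -2.9]
lip now feeder mm [119.6  60.1 144.5] pitch -0.392
target tcp [ 0.4386 -0.2385  0.3469] turn [-0.5082 -0.02    0.0109] shift_now [ -10.1 -147.5   -3.3] after [ -12.4 -127.2  -74.4]
```

```bash
python3 -m crank '[[-0.08,-0.004,0.004,-6,-18,0,1],[-0.1,-0.004,0.003,-5,-26,-2,1],[-0.1,-0.004,0,-2,-26,-4,1],[-0.1,-0.004,0,0,-26,-6,1],[-0.06,0,0,0,-14,-5,1],[0,0,0,0,0,0,1]]' 90; python3 pour.py 105 45 125 -1.05
python3 - <<'E'
from station import ctrl, eyes
import cv2,pickle
p=eyes.get_image("wrist");cv2.imwrite("pics/g2.png",p["image"][:,:,::-1])
p=eyes.get_image("scene");cv2.imwrite("pics/g3.png",cv2.resize(p["image"][140:340,100:360,::-1],None,fx=3,fy=3)[:600,:780])
E
```

```text
t: 11.48
tool_pos: [0.4672, -0.2227, 0.3556]
tool_rot: [1.516, 1.96, 0.888]
contact_force: [-0.2, -0.2, -2.8]
opening: 0.011
t 11.48 tcp [ 0.4672 -0.2227  0.3556] q [-0.72 -0.29  2.07  0.84  0.99 -1.32] F [-0.2 -0.2 -2.8]
lip now feeder mm [125.5  57.4 132.1] pitch -0.85
target tcp [ 0.4086 -0.2455  0.3191] turn [-0.1998 -0.0219  0.0147] shift_now [ -7.4 -68.6 -23. ] after [ -9.  -62.6 -35.9]
```

View pics/g2.png

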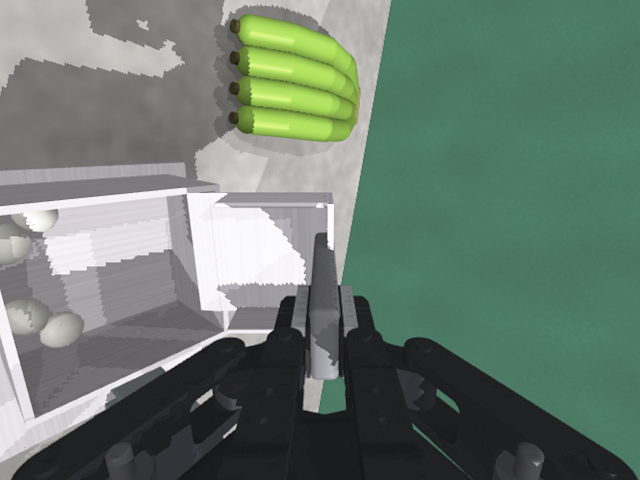

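View pics/g3.png

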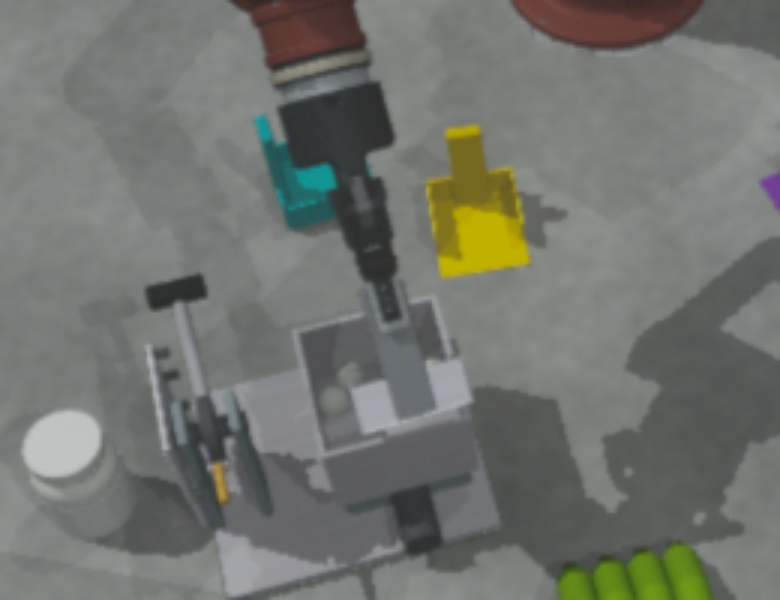

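```bash
python3 -m crank '[[0.05,0,0,0,20,-12,1],[0.1,0,0,0,36,-16,1],[0.1,0,0,5,34,-20,1],[0.1,0,0,10,30,-22,1],[0.1,0,0,18,24,-20,1],[0.1,0,0,25,15,-16,1],[0.1,0,0,30,5,-12,1],[0.1,0,0,33,-5,-5,1]]' 90; python3 pour.py 105 45 250 0; python3 d.py .5065 .02 .30 0
```

```text
t: 12.25
tool_pos: [0.5054, -0.0809, 0.5719]
tool_rot: [1.903, 2.446, 0.065]
contact_force: [0.4, 0.7, -1.6]
opening: 0.0107
t 12.25 tcp [ 0.5054 -0.0809  0.5719] q [-0.31 -0.28  1.64  0.03  1.72 -0.55] F [ 0.4  0.7 -1.6]
lip now feeder mm [ -1.4 180.3 325.7] pitch -0.059
target tcp [ 0.6544 -0.1885  0.4916] turn [0.0589 0.0065 0.0202] shift_now [-140.3  113.    88. ] after [-138.5  120.8   80.3]
t 12.25 pos [ 0.5054 -0.0809  0.5719] F [ 0.4  0.7 -1.6] open 0.0107
turn [ 0.0594 -0.0003  0.248 ] shift_now_mm [ 99.5   9.8 272.2] shift_after_mm [100.9   1.1 271.9]
```

```bash
python3 -m crank '[[0.02,0,0.07,15,1,20,1],[0.03,0,0.09,20,0,33,1],[0.01,0,0.08,22,0,35,1],[0,0,0,18,0,36,1],[0,0,0,10,0,36,1],[0,0,0,4,0,36,1],[0,0,0,0,0,30,1],[0,0,0,0,0,15,1]]' 90; python3 d.py .5065 .02 .25 0
```

```text
t: 12.92
tool_pos: [0.5102, 0.0283, 0.3524]
tool_rot: [2.176, 2.211, 0.019]
contact_force: [-0.7, -0.3, -2.2]
opening: 0.0107
t 12.92 pos [0.5102 0.0283 0.3524] F [-0.7 -0.3 -2.2] open 0.0107
turn [0.0364 0.0187 0.0161] shift_now_mm [ -6.3  -7.5 102.3] shift_after_mm [ -8.3  -3.7 102.4]
```

```bash
python3 -m crank '[[0,0,0,0,0,0,1]]'; python3 d.py .5065 .02 .25 0
```

```text
t: 13.0
tool_pos: [0.5099, 0.0302, 0.3492]
tool_rot: [2.177, 2.217, 0.012]
contact_force: [-0.9, -0.4, -2.8]
opening: 0.0111
t 13.0 pos [0.5099 0.0302 0.3492] F [-0.9 -0.4 -2.8] open 0.0111
turn [0.0301 0.0189 0.0182] shift_now_mm [-8.2 -6.6 99.3] shift_after_mm [-10.2  -3.4  99.2]
```

```bash
python3 -m crank '[[0.03,0.019,0.018,-5,-3,20,1],[0,0,0,-3,0,28,1],[0,0,0,0,0,28,1],[0,0,0,0,0,15,1],[0,0,0,0,0,0,1],[0,0,0,0,0,0,1]]'; python3 d.py .5065 .02 .2416 0
```

```text
t: 13.5
tool_pos: [0.5139, 0.024, 0.2633]
tool_rot: [2.218, 2.217, 0.008]
contact_force: [-0.3, -1.0, -1.2]
opening: 0.0111
t 13.5 pos [0.5139 0.024  0.2633] F [-0.3 -1.  -1.2] open 0.0111
turn [ 0.0078  0.0001 -0.0002] shift_now_mm [-4.  -7.6 21.6] shift_after_mm [-4.  -7.4 21.7]
```

```bash
python3 -m crank '[[0.008,0,0,0,0,10,1],[0,0,0,0,0,8,1],[0,0,0,0,0,2,1],[0,0,0,0,0,0,1]]'; python3 d.py .5065 .02 .2416 0
python3 - <<'E'
from station import ctrl, eyes
import cv2,pickle
p=eyes.get_image("side");cv2.imwrite("pics/h1.png",cv2.resize(p["image"][180:380,240:440,::-1],None,fx=3,fy=3))
E
```

```text
t: 13.83
tool_pos: [0.5169, 0.0238, 0.2472]
tool_rot: [2.218, 2.216, 0.007]
contact_force: [-0.6, 1.3, -0.7]
opening: 0.0108
t 13.83 pos [0.5169 0.0238 0.2472] F [-0.6  1.3 -0.7] open 0.0108
turn [ 0.0074  0.001  -0.001 ] shift_now_mm [ -3.8 -10.5   5.5] shift_after_mm [ -3.8 -10.4   5.6]
```

View pics/h1.png

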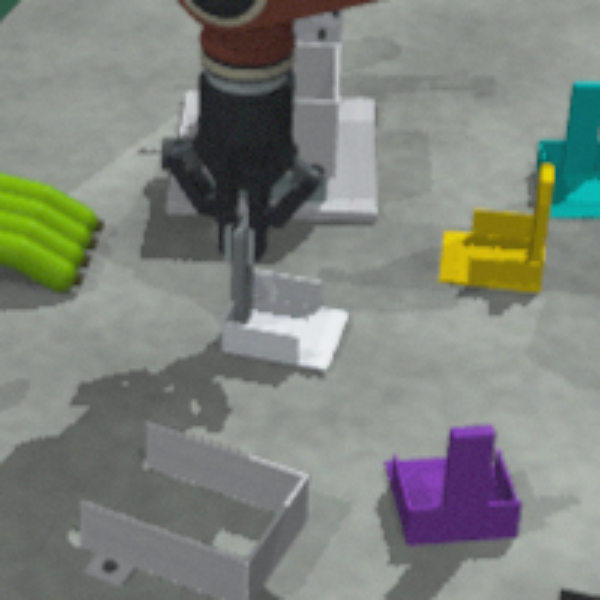

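Scoop is level just above the bench. I lower the last few mm until contact, then release.

```bash
python3 -m crank '[[0.008,0,0,0,0,4,1],[0,0,0,0,0,3,1],[0,0,0,0,0,1,1],[0,0,0,0,0,1,1]]'; python3 d.py .5065 .02 .2416 0
```

```text
t: 14.22
tool_pos: [0.5183, 0.0236, 0.2416]
tool_rot: [2.221, 2.219, 0.0]
contact_force: [-3.6, -0.5, 6.4]
opening: 0.0104
t 14.22 pos [0.5183 0.0236 0.2416] F [-3.6 -0.5  6.4] open 0.0104
turn [ 0.0018  0.0015 -0.001 ] shift_now_mm [ -3.6 -11.8  -0. ] shift_after_mm [ -3.6 -11.8  -0. ]
```

```bash
python3 -m crank '[[0,0,0,0,0,0,-1],[0,0,0,0,0,0,-1],[0,0,0,0,0,0,-1],[0,0,0,0,0,0,-1],[0,0,0,0,0,-15,-1],[0,0,0,0,0,-30,-1],[0,0,0,0,0,-40,-1],[0,0,0,0,0,-40,-1]]' 60; python3 - <<'E'
from station import ctrl, eyes
import cv2,pickle
o=ctrl.get_obs()
p=eyes.get_image("wrist");cv2.imwrite("pics/h3.png",p["image"][:,:,::-1])
p=eyes.get_image("side");cv2.imwrite("pics/h2.png",cv2.resize(p["image"][130:380,240:440,::-1],None,fx=2.4,fy=2.4))
E
```

```text
t: 14.88
tool_pos: [0.5151, 0.024, 0.3592]
tool_rot: [-2.213, -2.21, 0.02]
contact_force: [1.1, -0.4, 0.3]
opening: 0.0853
```

View pics/h2.png

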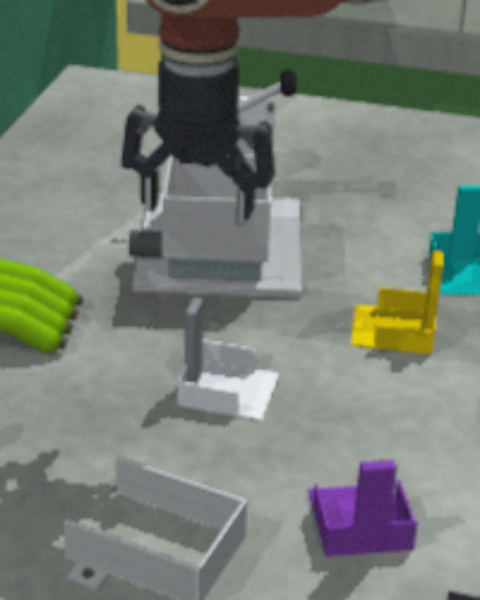

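View pics/h3.png

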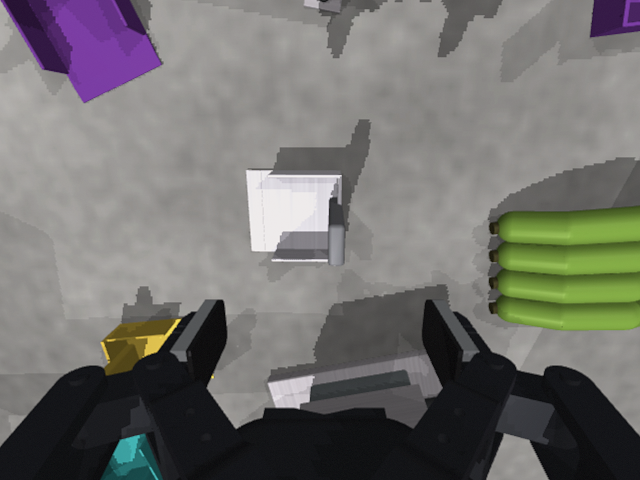

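```bash
cat > lev.py <<'E'
import sys,pickle
from h import *
from d import tgt
from station import ctrl
f=pickle.load(open("poses.pkl","rb"))["feeder"]; L=ctrl.finger_overhang
def bar(th): a=.55-th; return np.array([105-110*np.cos(a),-90,130+110*np.sin(a)])
def target(th,pitch,clear):
    Rt=tgt(f[2],pitch); zt=Rt.apply([0,0,1]); B=W(f,[bar(th)])[0]
    return Rt, B-zt*(L+.010+clear/1000)
def report(args):
    o=ctrl.get_obs(); Rc=R.from_rotvec(o["tool_rot"]); M=Rc.as_matrix(); tip=o["tool_pos"]+M[:,2]*L
    dd=tip-[f[0],f[1],0]; c,s=np.cos(f[2]),np.sin(f[2]); tf=1000*np.array([c*dd[0]+s*dd[1],-s*dd[0]+c*dd[1],dd[2]])
    zf=np.array([c*M[0,2]+s*M[1,2],-s*M[0,2]+c*M[1,2],M[2,2]])
    cb=tf+10*zf; ang=.55-np.arctan2(cb[2]-130,105-cb[0])
    print("t",round(o["t"],2),"L",L,"tip feeder",tf.round(1),"-> bar est",cb.round(1),"theta",ang.round(3),"radius",np.hypot(cb[2]-130,105-cb[0]).round(1),"pitch",np.arcsin(-M[2,1]).round(3),"F",o["contact_force"].round(1),"open",o["opening"].round(4),"q",o["q"].round(2))
    for a in args:
        Rt,T=target(*a); d=T-o["tool_pos"]
        print(a,"turn",(Rc.inv()*Rt).as_rotvec().round(3),"shift_now",(Rc.inv().apply(d)*1000).round(1),"after",(Rt.inv().apply(d)*1000).round(1))
if __name__=="__main__":
    v=[float(x) for x in sys.argv[1:]]; report([v[i:i+3] for i in range(0,len(v),3)])
E
python3 lev.py 0 0 30
```

```text
Traceback (most recent call last):
  File "lev.py", line 20, in <module>
    v=[float(x) for x in sys.argv[1:]]; report([v[i:i+3] for i in range(0,len(v),3)])
                                        ~~~~~~^^^^^^^^^^^^^^^^^^^^^^^^^^^^^^^^^^^^^^^
  File "lev.py", line 15, in report
    print("t",round(o["t"],2),"L",L,"tip feeder",tf.round(1),"-> bar est",cb.round(1),"theta",ang.round(3),"radius",np.hypot(cb[2]-130,105-cb[0]).round(1),"pitch",np.arcsin(-M[2,1]).round(3),"F",o["contact_force"].round(1),"open",o["opening"].round(4),"q",o["q"].round(2))
                                                                                                                                                                                                                                      ^^^^^^^^^^^^^^^^^^
AttributeError: 'float' object has no attribute 'round'
```

```bash
sed -i 's/o\["opening"\].round(4)/round(o["opening"],4)/' lev.py; python3 lev.py 0 0 30
```

```text
t 14.98 L 0.1734 tip feeder [104.6 284.9 193.9] -> bar est [104.6 284.9 183.9] theta -1.013 radius 53.9 pitch 0.002 F [ 0.9 -0.  -0.3] open 0.0856 q [-0.1  -0.18  1.9  -0.    1.43 -0.1 ]
[0.0, 0.0, 30.0] turn [-0.002  0.001 -0.229] shift_now [-386.5   -6.1  -33.2] after [-375.   -93.7  -33.6]
```

```bash
python3 -m crank '[[0,0,-0.04,-15,-3,-15,1],[0,0,-0.06,-28,-5,-15,1],[0,0,-0.06,-36,-8,-12,1],[0,0,-0.06,-39,-9,-8,1],[0,0,0,-39,-10,-4,1],[0,0,0,-39,-10,-2,1],[0,0,0,-39,-10,0,1],[0,0,0,-39,-10,0,1]]' 60; python3 lev.py 0 0 30
```

```text
t: 15.65
tool_pos: [0.5011, -0.2607, 0.4288]
tool_rot: [1.928, 2.469, 0.005]
contact_force: [0.9, 0.4, -0.5]
opening: 0.0002
t 15.65 L 0.1734 tip feeder [ 26.   10.7 255.4] -> bar est [ 26.1  10.7 245.4] theta -0.421 radius 139.8 pitch -0.008 F [ 0.9  0.4 -0.5] open 0.0002 q [-0.61 -0.11  1.73  0.    1.51 -0.86]
[0.0, 0.0, 30.0] turn [0.008 0.005 0.017] shift_now [-101.2  -15.3   28.3] after [-101.6  -13.4   27.9]
```

```bash
python3 -m crank '[[0,0,0.01,-30,-3,0,1],[0,0,0.006,-26,-4,4,1],[0,0,0,-16,-4,8,1],[0,0,0,-6,-2,6,1],[0,0,0,0,0,0,1],[0,0,0,0,0,0,1]]' 60; python3 lev.py 0 0 20
python3 - <<'E'
from station import ctrl, eyes
import cv2,pickle
o=ctrl.get_obs();P={n:eyes.get_image(n) for n in ["scene","side","wrist"]}
pickle.dump((o,P),open("p3.pkl","wb"))
cv2.imwrite("pics/i1.png",P["wrist"]["image"][:,:,::-1])
cv2.imwrite("pics/i2.png",cv2.resize(P["side"]["image"][80:270,260:410,::-1],None,fx=4,fy=4)[:,:800][:600])
cv2.imwrite("pics/i3.png",cv2.resize(P["scene"]["image"][180:360,90:290,::-1],None,fx=3.3,fy=3.3))
E
```

```text
t: 16.15
tool_pos: [0.5047, -0.3517, 0.4076]
tool_rot: [1.962, 2.442, 0.004]
contact_force: [-0.2, 0.2, 0.6]
opening: -0.0001
t 16.15 L 0.1734 tip feeder [  8.7 -78.9 234.2] -> bar est [  8.8 -78.9 224.2] theta -0.225 radius 134.7 pitch -0.008 F [-0.2  0.2  0.6] open -0.0001 q [-0.73  0.03  1.64  0.    1.47 -0.95]
[0.0, 0.0, 20.0] turn [ 0.008  0.006 -0.011] shift_now [-12.    3.8  16.8] after [-12.1   3.8  16.7]
```

View pics/i1.png

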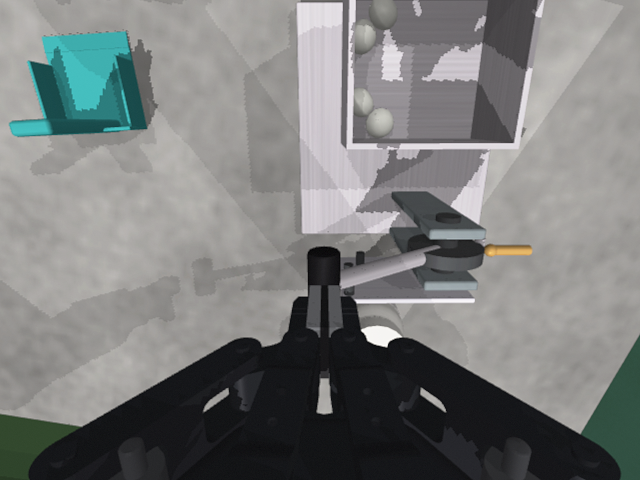

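View pics/i2.png

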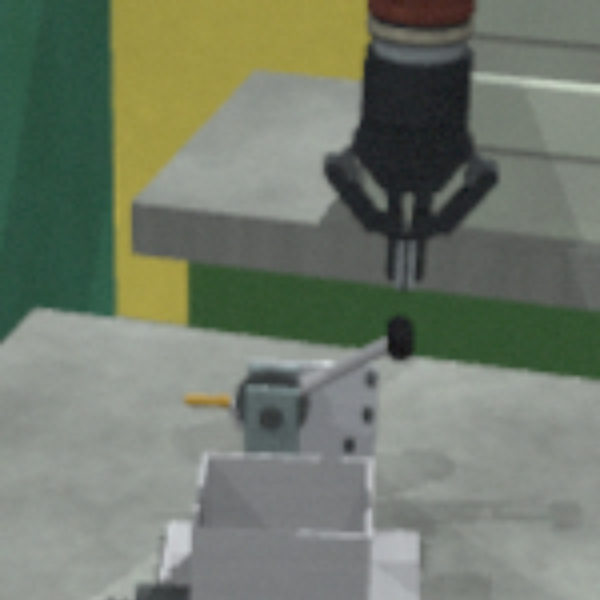

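View pics/i3.png

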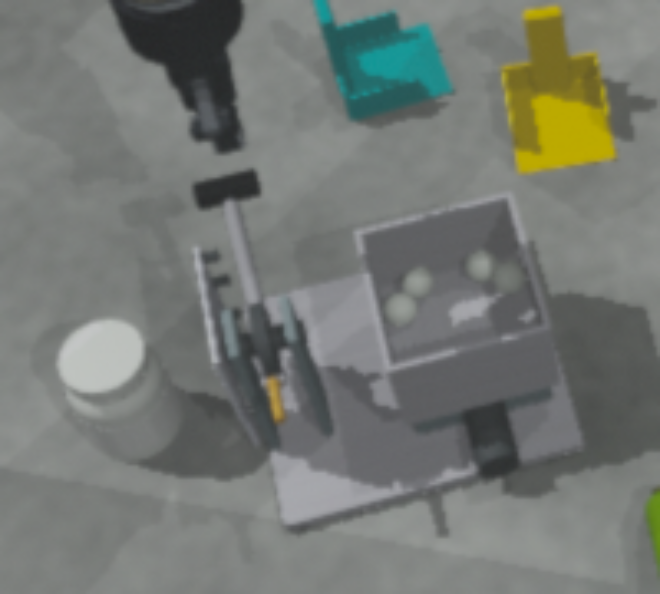

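```bash
python3 -m crank '[[0.008,0,-0.01,-6,1,14,1],[0,0,0,0,0,14,1],[0,0,0,0,0,4,1],[0,0,0,0,0,0,1]]' 60; python3 lev.py 0 0 0 0.2 -0.05 0 0.4 -0.1 0
```

```text
t: 16.63
tool_pos: [0.5086, -0.354, 0.3752]
tool_rot: [1.941, 2.46, -0.007]
contact_force: [-0.7, 0.3, 0.3]
opening: 0.0003
t 16.63 L 0.1734 tip feeder [ 11.1 -82.6 201.8] -> bar est [ 11.1 -82.7 191.8] theta -0.032 radius 112.4 pitch -0.002 F [-0.7  0.3  0.3] open 0.0003 q [-0.73  0.06  1.66 -0.    1.42 -0.96]
[0.0, 0.0, 0.0] turn [0.002 0.009 0.007] shift_now [-9.   0.3  4.4] after [-9.   0.4  4.3]
[0.2, -0.05, 0.0] turn [-0.048  0.009  0.007] shift_now [ -8.7 -18.4  24.4] after [ -9.  -19.5  23.4]
[0.4, -0.1, 0.0] turn [-0.098  0.009  0.007] shift_now [ -8.4 -33.   46.3] after [ -9.  -37.3  42.8]
```

```bash
python3 -m crank '[[-0.025,0.005,0.005,-1,-9,13,1],[-0.025,0,0,-1,-9,12,1],[-0.025,0,0,0,-8,11,1],[-0.025,0,0,0,-7,11,1]]' 60; python3 lev.py 0.6 -0.15 0 0.8 -0.22 0
```

```text
t: 16.97
tool_pos: [0.4784, -0.3637, 0.3339]
tool_rot: [1.903, 2.41, 0.111]
contact_force: [-5.2, 0.3, 5.8]
opening: -0.0
t 16.97 L 0.1734 tip feeder [ -3.6 -85.1 161.3] -> bar est [ -2.6 -85.2 151.4] theta 0.354 radius 109.7 pitch -0.099 F [-5.2  0.3  5.8] open -0.0 q [-0.79  0.03  1.75  0.08  1.3  -1.04]
[0.6, -0.15, 0.0] turn [-0.051  0.008  0.007] shift_now [ -6.  -14.2  26.8] after [ -6.4 -15.5  26. ]
[0.8, -0.22, 0.0] turn [-0.121  0.008  0.007] shift_now [ -5.8 -25.9  49.9] after [ -6.4 -31.6  46.3]
```

```bash
python3 -m crank '[[-0.03,0.004,0.004,-1,-7,13,1],[-0.03,0.004,0,-1,-7,13,1],[-0.03,0,0,0,-6,12,1],[-0.03,0,0,0,-6,12,1]]' 60; python3 lev.py 0.8 -0.22 0 1.0 -0.3 0
python3 - <<'E'
from station import ctrl, eyes
import cv2,pickle
p=eyes.get_image("side")
cv2.imwrite("pics/j1.png",cv2.resize(p["image"][80:270,260:410,::-1],None,fx=3.1,fy=3.1))
E
```

```text
t: 17.3
tool_pos: [0.4581, -0.3713, 0.2853]
tool_rot: [1.856, 2.35, 0.254]
contact_force: [-2.7, 2.6, 5.0]
opening: -0.0001
t 17.3 L 0.1734 tip feeder [ -4.9 -86.6 115.9] -> bar est [ -2.7 -86.6 106.2] theta 0.768 radius 110.3 pitch -0.218 F [-2.7  2.6  5. ] open -0.0001 q [-0.84  0.04  1.83  0.21  1.17 -1.15]
[0.8, -0.22, 0.0] turn [-0.002  0.001  0.006] shift_now [-3.6 -0.1  3.6] after [-3.6 -0.1  3.6]
[1.0, -0.3, 0.0] turn [-0.082  0.001  0.006] shift_now [ -3.5 -11.8  26. ] after [ -3.6 -13.9  24.9]
```

View pics/j1.png

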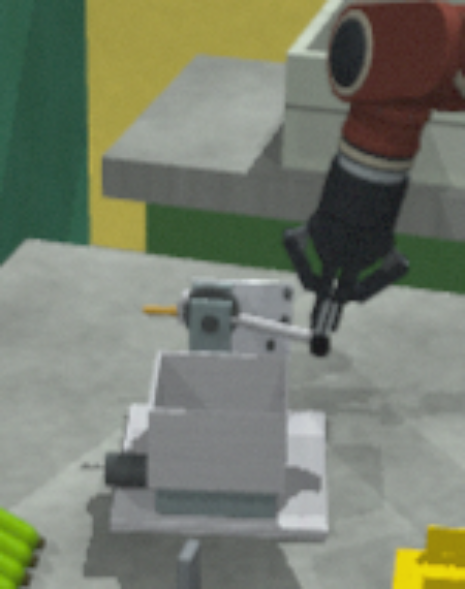

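```bash
python3 -m crank '[[-0.04,0,0.003,-1,-6,13,1],[-0.04,0,0.002,0,-5,12,1],[-0.04,0,0,0,-5,11,1],[-0.01,0,0,0,0,4,1]]' 60; python3 lev.py 1.2 -0.35 0 1.22 -0.35 0
```

```text
t: 17.68
tool_pos: [0.4519, -0.3745, 0.2436]
tool_rot: [1.8, 2.27, 0.396]
contact_force: [-5.2, 0.6, 3.2]
opening: -0.0002
t 17.68 L 0.1734 tip feeder [ 10.1 -88.5  80.6] -> bar est [ 13.5 -88.5  71.2] theta 1.121 radius 108.8 pitch -0.348 F [-5.2  0.6  3.2] open -0.0002 q [-0.87  0.08  1.88  0.36  1.05 -1.26]
[1.2, -0.35, 0.0] turn [-0.002  0.002  0.002] shift_now [-1.9  0.7  8.7] after [-1.9  0.7  8.7]
[1.22, -0.35, 0.0] turn [-0.002  0.002  0.002] shift_now [-1.9  1.4 10.8] after [-1.9  1.4 10.8]
```

```bash
python3 -m crank '[[0,0,0,0,0.5,5,1],[0,0,0,0,0.5,4,1],[0,0,0,0,0,1.5,1]]' 60; python3 lev.py 1.2 -0.35 0 1.22 -0.35 0
python3 - <<'E'
from station import ctrl, eyes
import cv2,pickle
o=ctrl.get_obs();P={n:eyes.get_image(n) for n in ["scene","side","wrist"]}
pickle.dump((o,P),open("p4.pkl","wb"))
cv2.imwrite("pics/k1.png",cv2.resize(P["side"]["image"][130:250,280:400,::-1],None,fx=5,fy=5,interpolation=cv2.INTER_CUBIC))
cv2.imwrite("pics/k2.png",P["wrist"]["image"][:,:,::-1])
E
```

```text
t: 17.93
tool_pos: [0.457, -0.3737, 0.2361]
tool_rot: [1.8, 2.273, 0.395]
contact_force: [-5.8, 0.6, 5.4]
opening: -0.0002
t 17.93 L 0.1734 tip feeder [ 14.7 -88.7  73. ] -> bar est [ 18.1 -88.7  63.6] theta 1.203 radius 109.4 pitch -0.345 F [-5.8  0.6  5.4] open -0.0002 q [-0.87  0.09  1.88  0.36  1.03 -1.26]
[1.2, -0.35, 0.0] turn [-0.005  0.001  0.003] shift_now [-1.5 -1.5 -0.1] after [-1.5 -1.5 -0.1]
[1.22, -0.35, 0.0] turn [-0.005  0.001  0.003] shift_now [-1.5 -0.9  2. ] after [-1.5 -0.9  2. ]
```

View pics/k1.png

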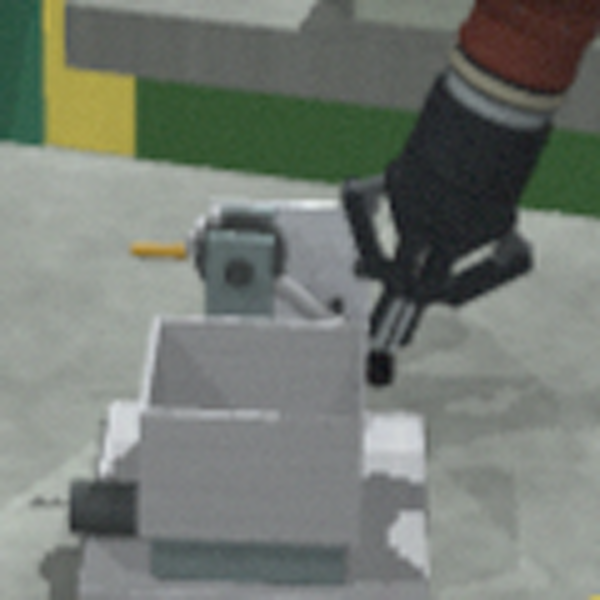

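View pics/k2.png

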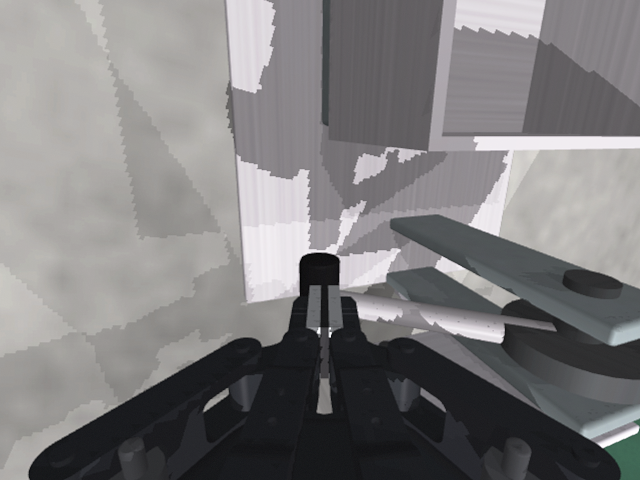

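```bash
python3 - <<'E'
import pickle
from h import *
from lev import bar,f
o,P=pickle.load(open("p4.pkl","rb")); c=cam(P["side"])
B=lambda th:proj(c,W(f,[bar(th)+[0,22,0]]))[0].round(1)
print("rest",B(0),"obs (360,164.5)"); 
for t in (1.1,1.15,1.2,1.25,1.3): print(t,B(t))
print("obs (356,203.6)")
im=np.ascontiguousarray(P["wrist"]["image"][:,:,::-1]); cw=cam(P["wrist"],o)
for th,col in((1.1,(255,0,0)),(1.2,(0,255,0)),(1.3,(0,0,255))):
    uv=proj(cw,W(f,np.array([bar(th),(105,-90,130)])));cv2.line(im,*[tuple(int(v) for v in x) for x in uv.round()],col,1)
cv2.imwrite("pics/k3.png",cv2.resize(im[180:380,230:640],None,fx=1.9,fy=1.9,interpolation=cv2.INTER_CUBIC))
E
```

```text
rest [358.4 167.8] obs (360,164.5)
1.1 [356.6 202.6]
1.15 [355.5 203.9]
1.2 [354.4 205.2]
1.25 [353.2 206.4]
1.3 [351.9 207.5]
obs (356,203.6)
```

View pics/k3.png

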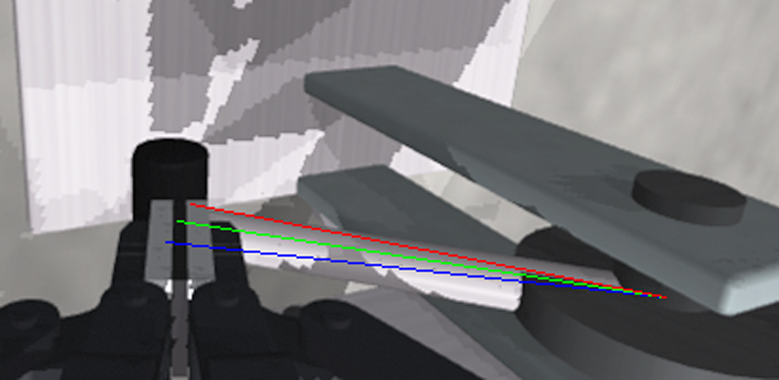

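```bash
python3 - <<'E'
import pickle
from h import *
from lev import bar,f
o,P=pickle.load(open("p4.pkl","rb")); c=cam(P["side"])
pt=lambda th,r,y:proj(c,W(f,[(105-r*np.cos(.55-th),y,130+r*np.sin(.55-th))]))[0]
for r in (60,70,80,85,90): print(r,[pt(t,r,-119).round(1).tolist() for t in (.4,.8,1.2)])
im=np.ascontiguousarray(P["side"]["image"][:,:,::-1])[160:220,310:370]
im=cv2.resize(im,None,fx=10,fy=10,interpolation=cv2.INTER_CUBIC); cv2.imwrite("pics/k4.png",im)
E
```

```text
60 [[346.2, 175.2], [345.5, 182.2], [341.9, 188.4]]
70 [[349.5, 174.8], [348.7, 183.0], [344.4, 190.2]]
80 [[352.7, 174.5], [351.8, 183.9], [346.9, 192.0]]
85 [[354.4, 174.3], [353.3, 184.3], [348.2, 193.0]]
90 [[356.0, 174.2], [354.9, 184.7], [349.4, 193.9]]
```

View pics/k4.png

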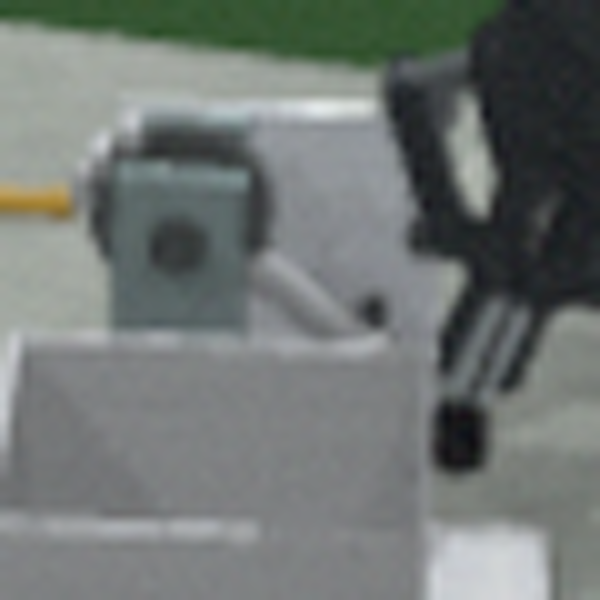

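```bash
python3 - <<'E'
import pickle
from h import *
from lev import bar,f
o,P=pickle.load(open("p4.pkl","rb")); c=cam(P["side"])
im=cv2.imread("pics/k4.png")
for th,col in((1.1,(255,0,0)),(1.2,(0,255,0)),(1.3,(0,0,255))):
    for off in (-9,0,9):
        if off and th!=1.2: continue
        a=.55-th; n=np.array([np.sin(a),0,np.cos(a)])*0
        uv=proj(c,W(f,np.array([(105-r*np.cos(a),-90,130+r*np.sin(a)) for r in (0,110)])))+[.4,-1.2]
        uv=((uv-[310,160])*10); 
        if not off: cv2.line(im,*[tuple(int(v) for v in x) for x in uv.round()],col,1); print(th,uv.round())
cv2.imwrite("pics/k5.png",im)
E
```

```text
1.1 [[168. 201.]
 [469. 381.]]
1.2 [[168. 201.]
 [448. 406.]]
1.3 [[168. 201.]
 [423. 429.]]
```

View pics/k5.png

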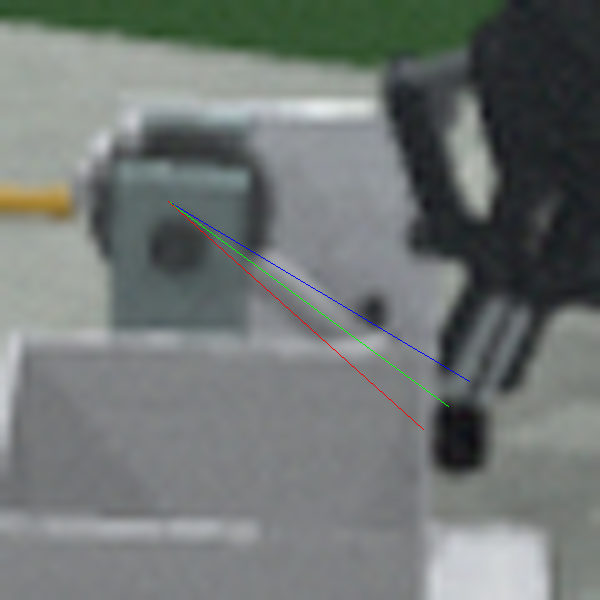

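```bash
python3 -m crank '[[0,0,0,0,0.5,2.5,1],[0,0,0,0,0,1,1],[0,0,0,0,0,0.5,1]]' 60; python3 lev.py 1.22 -0.35 0 1.25 -.35 0
```

```text
t: 18.33
tool_pos: [0.4591, -0.3734, 0.235]
tool_rot: [1.799, 2.28, 0.388]
contact_force: [-5.7, -0.7, 4.0]
opening: -0.0001
t 18.33 L 0.1734 tip feeder [ 15.8 -88.7  71.5] -> bar est [ 19.1 -88.7  62. ] theta 1.22 radius 109.5 pitch -0.339 F [-5.7 -0.7  4. ] open -0.0001 q [-0.86  0.1   1.87  0.35  1.03 -1.26]
[1.22, -0.35, 0.0] turn [-0.011 -0.     0.007] shift_now [-1.3 -2.5  0.2] after [-1.3 -2.5  0.2]
[1.25, -0.35, 0.0] turn [-0.011 -0.     0.007] shift_now [-1.3 -1.4  3.3] after [-1.3 -1.4  3.3]
```

```bash
python3 -m crank '[[-0.005,0,0,0,-1.5,2,1],[0,0,0,0,-0.5,1,1]]' 60; python3 - <<'E'
from station import ctrl, eyes
import lev, pickle, cv2
for i in range(4):
    P={n:eyes.get_image(n) for n in ["scene","side","wrist"]}; lev.report([])
cv2.imwrite("pics/l1.png",P["scene"]["image"][:,:,::-1])
im=P["side"]["image"][160:220,310:370,::-1];cv2.imwrite("pics/l2.png",cv2.resize(im,None,fx=10,fy=10,interpolation=cv2.INTER_CUBIC))
cv2.imwrite("pics/l3.png",P["side"]["image"][:,:,::-1])
E
```

```text
t: 18.5
tool_pos: [0.4592, -0.3736, 0.2339]
tool_rot: [1.795, 2.28, 0.392]
contact_force: [-5.6, 1.4, 4.6]
opening: -0.0003
t 18.65 L 0.1734 tip feeder [ 16.4 -88.8  70.6] -> bar est [ 19.8 -88.8  61.2] theta 1.229 radius 109.5 pitch -0.342 F [-4.4  0.9  5.2] open 0.0003 q [-0.86  0.1   1.87  0.35  1.03 -1.26]
t 18.8 L 0.1734 tip feeder [ 16.4 -88.8  70.6] -> bar est [ 19.8 -88.8  61.2] theta 1.229 radius 109.5 pitch -0.342 F [-5.3  0.1  5.4] open -0.0 q [-0.86  0.1   1.87  0.35  1.03 -1.26]
t 18.95 L 0.1734 tip feeder [ 16.4 -88.8  70.6] -> bar est [ 19.8 -88.8  61.2] theta 1.229 radius 109.5 pitch -0.342 F [-5.   1.7  5.8] open 0.0002 q [-0.86  0.1   1.87  0.35  1.03 -1.26]
t 19.1 L 0.1734 tip feeder [ 16.4 -88.8  70.6] -> bar est [ 19.8 -88.8  61.2] theta 1.229 radius 109.6 pitch -0.342 F [-4.6  2.3  5.2] open 0.0 q [-0.86  0.1   1.87  0.35  1.03 -1.26]
```

View pics/l1.png

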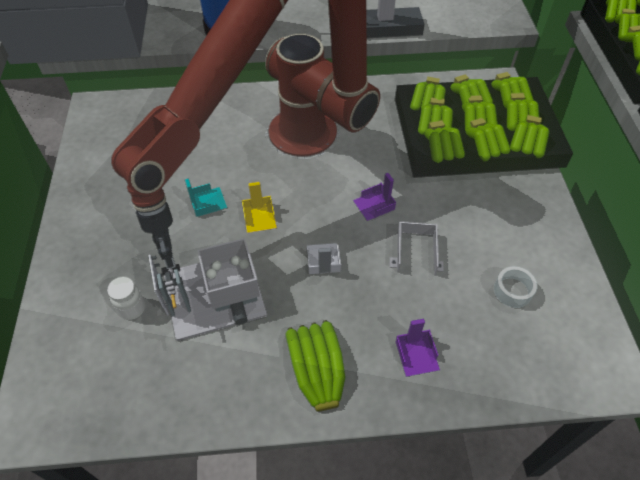

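View pics/l2.png

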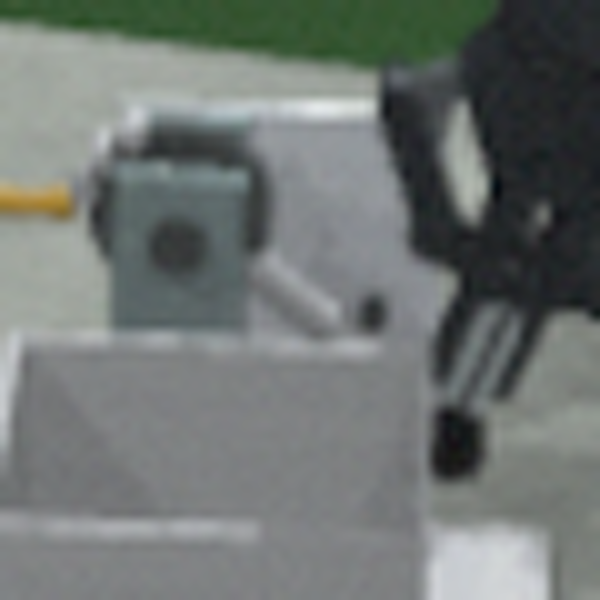

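View pics/l3.png

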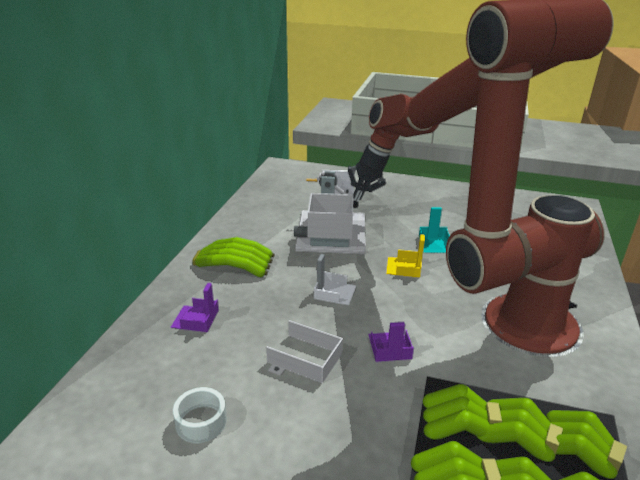

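```bash
python3 - <<'E'
from station import ctrl
print(ctrl.finish_job())
E
```

```text
the job is handed in; nothing more can be done
None
```

The job is done and handed in at 19.1 s of the 72 s allowed. The interface gave no verdict.

- **Tablets:** the scoop picked up all four from the bay and tipped them into the hopper. All four showed in the wrist picture right after pouring, and again just before the lever was pressed.
- **Scoop:** it was then stood upright on the bench near its starting place and released. The later pictures show it standing free.
- **Lever:** I pressed it with the closed fingers along its arc and handed in while still holding it. By the arm's own position it was at about 1.23 rad, past the third notch (1.2) and short of the end stop (1.3). It held steady for the last 0.45 s I watched, at about 7–8 N.
- **Check on the lever angle:**
  - The arm's slope beside pin 3 in the side picture gave about 1.21, taken before the last small push.
  - The bar's position in the same picture gave 1.20–1.27.
  - The wrist overlay was unclear and, if anything, suggested a higher angle, near 1.3. No jump in force showed, so I do not think it reached the stop.
- **Bystanders:** the bananas, tape roll and jar look untouched in the final pictures.
- **Other note:** the lip pushed the bay's end wall with about 13 N while scooping. That was the highest force I read, against the 40 N and 120 N limits, though I only read it at the end of each move.

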